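# Dripper posts for the seedling gutter

## Robot

A 6-joint arm with a two-finger parallel gripper is mounted at the origin on the work surface. World frame = base frame: x ahead of the robot, y to its left, z up, the work surface at z = 0. Lengths are in m, angles in rad, forces in N, time in s.
With the tool pointing down it reaches from about 0.35 to 0.875 m from the base axis. Payload 4.2 kg.
Tool frame: the origin (TCP) lies at the very end of the fingers, on their centre line; the grasp point (between the pads) lies 19 mm behind it (robot.grip_depth is the distance from the TCP to the grasp point, in m); z points along the fingers, y is the direction in which the jaws open and shut (so a half turn about z gives the same grasp; the last joint's range is limited). The gripper opens to 87 mm and grips with 3 to 60 N. Pads are 19 mm wide; open, the fingers measure 117 mm over their backs; the gripper's body (75 mm by 190 mm) begins 51 mm behind the grasp point.
Start: joints at [-1.078, 0.385, 0.008, 0, -1.194, -0.259], TCP at [0.145, -0.608, 0.223] pointing down, gripper open.
Joint ranges: [-3.14, 3.14], [-1.21, 2.06], [-1.07, 1.41], [-3.16, 2.05], [-2.99, -0.16], [-3.1, 3.1]. Speed limits (rad/s): [2.79, 2.79, 3.14, 3.14, 3.14, 3.14].

## Interface

Orientations are given as a unit quaternion [w, x, y, z].
In Python, from bench import state, eyes, finish_job, robot gives the robot as it stands. The module is installed in compiled form; this text tells all that it offers.
- The arm moves only by the tool jog_arm, never from a script. Its argument "deltas" is a list of rows, each an object with "delta_rot": the turn, a rotation vector about the world's x, y, z in rad, a list of three; "linear": the shift along the world's x, y, z in cm, a list of three; "fingers": the finger opening in cm, from 0 to 8.7. In form: [{"delta_rot": [rx, ry, rz], "linear": [dx, dy, dz], "fingers": fingers}, ...]. A call has 1 to 5 rows; each row shifts and turns the commanded pose from where the row before left it; what a row does not reach is not made up. A row lasts 1/8 s, in which the tool goes at most 62.5 mm and 10.7 degrees, less where a joint would pass 70% of its speed; a pose out of reach is approached as far as the arm can. A call is refused whole if a number of a shift passes 6.25 or a number of a turn 0.188, either way. A call with a gripper value outside its range is refused whole. The fingers move at their own pace and stop on an object; the grip force is fixed at half the most. Time passes only in rows, so rows that do not move let the fingers close. It gives the time, the measured TCP pose, the force and the opening at its end, in the units of the state.
- state(): the state, without advancing time (a new reading comes with each control period).
- eyes.read_camera(name): name is "side" or "top" or "wrist"; returns the picture (384x512x3 uint8, red, green, blue); there is no depth.
- eyes.camera_params(name): a dict with "fov_y" (degrees; the focal length in pixels is half the picture's height over the tangent of half this angle, whatever the lens; pixels are square), "cx", "cy" (the principal point, pixels), "R" (3x3) and "t" (3): a world point X has camera coordinates R X + t. Camera axes: x right, y down, z forward; pixel columns grow to the right and rows downward; lengths in m; the calibration is good to about 2 mm. A picture is of the moment at which its call begins: read the wrist's pose just before it. camera_params takes no time and is no camera call; for the wrist camera it gives the pose at the moment of the call.
- finish_job(): hands the job in, once; it reports no verdict.
The state is a dict: "time": time; "joint_pos": joint angles; "qd": joint speeds; "joint_efforts": joint torques, N m; "eef_pos": TCP position; "ee_rot": TCP orientation; "ft_force": force on the tool from outside, world axes, zero at the start; "ft_torque": the same for the moment, N m; "width": finger opening in m.
Only numpy, scipy, OpenCV 4.12 (cv2) and the standard library are available. Lean on these libraries where they do the work, as an engineer would, in place of code of your own. Each camera call takes 0.05 s, during which the arm holds its last target.

## Task

Trip the roller-lever switch beside the rail until it clicks and let it spring back, which stops the watering. Then fit one dripper post from the stand opposite each potted plant in the gutter: drop its foot through the loading window of the T-slot rail, slide it along until it stands squarely opposite the plant, and give it a quarter turn so that it locks with its bar pointing across the rail at the plant. When every plant has its post, trip the switch once more and let it spring back to restart the watering; leave the plants upright in the gutter (if one gets shifted, its post must follow it) and do not disturb the other things on the bench.

Things in the scene. Friction and masses are not known exactly. Their poses are not given: they have to be found in the camera images.
- rail: Fixed aluminium T-slot rail, 600 mm long (its y axis), 44 wide (x), 40 high; origin: centre of its underside, on the bench. Channel inside 32 mm wide, floor 20 and roof 34 mm above the bench. A white pot gutter, 60 mm wide inside, floor 6 mm and walls 28 mm high, is fixed along its +x side, centre line 105 mm from the slot's.
- entry (a point): Centre of the slot's loading window, at the rail's top face, 260 mm from the rail's middle towards its -y end. Window 21 mm wide across the rail, 46 mm long along it: a post enters only with the long side of its foot (and its bar) along the rail.
- far_end (a point): Point on the slot's centre line, at the rail's top face (40 mm high), near its +y end, 290 mm from the rail's middle. Between window and this end the slot is 13 mm wide: it passes a post's stem, not its foot, so posts go in and out only at the window and cannot pass one another: fit the farthest plant first.
- stand: Fixed grey stand, 50 mm (x) x 240 mm (y) x 20 mm high, with four pockets 60 mm apart along y (pocket floor 4 mm over the bench), where the posts stand loosely, bars along the stand's y. Origin: centre of its underside. A post that is not needed stays there.
- switch: Fixed grey roller-lever limit switch on a 100 x 100 x 8 mm steel plate; origin: centre of the plate's underside, on the bench. Housing 34 x 46 mm, up to 58 mm above the bench, on the +x side of the lever. The lever pivots 45 mm above the origin, about the switch's x axis, and stands upright at rest.
- switch_lever (a joint): Angle of the lever in rad: 0 upright, at rest; grows as the roller is pushed towards the switch's +y (it will not go the other way). It clicks at 0.5; end stop at 0.8. A spring returns it when let go; about 5 N at the roller for the click, 8 N at the end stop.
- roller (a point): Centre of the white roller at the lever's top, 50 mm above the pivot (95 mm above the bench at rest). Roller 20 mm in diameter, 12 mm wide, its axis along the switch's x; clear on its -y, -x and top sides.
- post0: Dripper post, one of four alike, 68 mm high, 70 g. Origin: centre of the underside of its steel foot, 28 (x) x 17 (y) x 8 mm high. Stem 9 mm in diameter; black bar on top, 44 (x) x 12 mm (y), 44 to 68 mm above the origin, gripped across its 12 mm. Bar and foot are parallel; half a turn makes no difference. In the rail the origin is 20 mm above the bench; let go there, it stands by itself.
- post1: Dripper post, one of four alike, 68 mm high, 70 g. Origin: centre of the underside of its steel foot, 28 (x) x 17 (y) x 8 mm high. Stem 9 mm in diameter; black bar on top, 44 (x) x 12 mm (y), 44 to 68 mm above the origin, gripped across its 12 mm. Bar and foot are parallel; half a turn makes no difference. In the rail the origin is 20 mm above the bench; let go there, it stands by itself.
- post2: Dripper post, one of four alike, 68 mm high, 70 g. Origin: centre of the underside of its steel foot, 28 (x) x 17 (y) x 8 mm high. Stem 9 mm in diameter; black bar on top, 44 (x) x 12 mm (y), 44 to 68 mm above the origin, gripped across its 12 mm. Bar and foot are parallel; half a turn makes no difference. In the rail the origin is 20 mm above the bench; let go there, it stands by itself.
- post3: Dripper post, one of four alike, 68 mm high, 70 g. Origin: centre of the underside of its steel foot, 28 (x) x 17 (y) x 8 mm high. Stem 9 mm in diameter; black bar on top, 44 (x) x 12 mm (y), 44 to 68 mm above the origin, gripped across its 12 mm. Bar and foot are parallel; half a turn makes no difference. In the rail the origin is 20 mm above the bench; let go there, it stands by itself.
- plant0: Seedling in a black square pot (top 55 x 55 mm, 52 mm high, leaves to about 95 mm), loose in the gutter, 180 g; three or all of the four are present. Origin: centre of the pot's underside; axes start parallel to the rail's. Its post belongs where a line from the pot square to the rail meets the slot.
- plant1: Seedling in a black square pot (top 55 x 55 mm, 52 mm high, leaves to about 95 mm), loose in the gutter, 180 g; three or all of the four are present. Origin: centre of the pot's underside; axes start parallel to the rail's. Its post belongs where a line from the pot square to the rail meets the slot.
- plant2: Seedling in a black square pot (top 55 x 55 mm, 52 mm high, leaves to about 95 mm), loose in the gutter, 180 g; three or all of the four are present. Origin: centre of the pot's underside; axes start parallel to the rail's. Its post belongs where a line from the pot square to the rail meets the slot.
- plant3: Seedling in a black square pot (top 55 x 55 mm, 52 mm high, leaves to about 95 mm), loose in the gutter, 180 g; three or all of the four are present. Origin: centre of the pot's underside; axes start parallel to the rail's. Its post belongs where a line from the pot square to the rail meets the slot.
- trowel: Bystander: flat trowel lying on the bench at the right, 240 mm long.
- elbow: Bystander: small black pipe elbow, 22 mm thick, lying between robot and stand.
- empty_pot: Bystander: empty terracotta pot, 84 mm wide, at the left.
- dibber: Bystander: wooden rod 130 mm long, lying near the robot on the left.
- spool: Bystander: wooden disc 52 mm in diameter at the far right.
There are look-alikes about, which are no part of the job. Leave any yellow look-alike of the post2 alone.

How it is judged:
By the outcome, as a careful person would: the job done as asked, in the order asked, and still so for the second after the job is handed in, with the robot touching nothing.
Of plant0, plant1, plant2, plant3 only 3 to 4 are there at a start; the rules pass over those that are not, and their reading is None.
At some moment in a run one of plant0, plant1, plant2, plant3 may be knocked a few centimetres aside while the robot is not near it.
It also fails if it takes over 210 s, if anything falls off the work surface, if the arm or the gripper's body presses on something with over 40 N, if the wrist force passes 120 N, or if a joint passes its speed limit or range.

## Working session

There is one attempt and no reset: what is moved stays moved. The work goes in short steps, Python scripts to look and compute and a tool call to move; the robot and the scene stay as the last step left them, time stands still between calls to the robot, and variables do not carry over. Pictures are saved under pics/ and viewed, and the job is handed in when it is done.

Besides the shell and the picture viewer there is one more tool, called after "Call:" as name(argument=value, ...) on one line, values as JSON. jog_arm: Moves the arm, as the interface text tells. Its arguments: {"type":"object","properties":{"deltas":{"type":"array","items":{"type":"object","properties":{"delta_rot":{"type":"array","items":{"type":"number"}},"linear":{"type":"array","items":{"type":"number"}},"fingers":{"type":"number"}}}}},"required":["deltas"]}

```bash
mkdir -p pics
python3 - <<'E'
from bench import state, eyes, robot
import cv2
s=state(); print(s)
for n in ("side","top","wrist"):
    im=eyes.read_camera(n); cv2.imwrite(f"pics/{n}0.png",im[:,:,::-1]); p=eyes.camera_params(n); print(n,p)
print([a for a in dir(robot) if a[0]!='_'])
E
```

```text
{'time': 0.0, 'joint_pos': array([-1.07839000e+00,  3.85541675e-01,  6.63371845e-03, -5.01030335e-04,
       -1.19400917e+00, -2.58604777e-01]), 'qd': array([-0.00065476,  0.00191503,  0.00152825,  0.00034345, -0.0007354 ,
       -0.00017813]), 'joint_efforts': array([ 5.69663607e-04, -3.90667927e+01,  1.87404996e+01,  4.22002763e+00,
        1.09129594e-02, -1.84302512e-04]), 'eef_pos': array([ 0.14467925, -0.60740272,  0.22147138]), 'ee_rot': array([-1.72274611e-04, -1.16542843e-01,  9.93185072e-01,  1.07190884e-03]), 'ft_force': array([ 0.65781008, -0.47710519,  0.17414968]), 'ft_torque': array([-0.02837749,  0.02496053, -0.00851518]), 'width': 0.08748580030829523}
side {'fov_y': 44.79016654551839, 'cx': 256.07051716538064, 'cy': 193.23393455482488, 'R': array([[ 0.80150885, -0.59795691,  0.00557701],
       [-0.36323815, -0.49425512, -0.78979106],
       [ 0.47501749,  0.63099874, -0.61335061]]), 't': array([-0.41880126,  0.28425753,  1.3573776 ])}
top {'fov_y': 43.8346898893151, 'cx': 255.4618792960692, 'cy': 185.9704143895008, 'R': array([[-1.30516890e-02, -9.99914823e-01, -6.54693651e-06],
       [-9.96591955e-01,  1.30088496e-02, -8.14570077e-02],
       [ 8.14501546e-02, -1.05662690e-03, -9.96676856e-01]]), 't': array([0.03633582, 0.5316412 , 1.37855308])}
wrist {'fov_y': 70.45104941310044, 'cx': 257.17718320695633, 'cy': 198.15878226613754, 'R': array([[-0.23163917,  0.9728002 ,  0.00175197],
       [ 0.94251399,  0.22398092,  0.24799177],
       [ 0.24085403,  0.05909587, -0.96876056]]), 't': array([ 0.62418621, -0.03037542,  0.3889679 ])}
['IKError', 'grip_depth']
```

Run:
```python
import cv2
for n in ("side","top","wrist"):
    im=cv2.imread(f"pics/{n}0.png"); cv2.imwrite(f"pics/{n}0b.png",cv2.resize(im,(768,576),interpolation=cv2.INTER_CUBIC))
```

```text
(no output)
```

View pics/top0b.png

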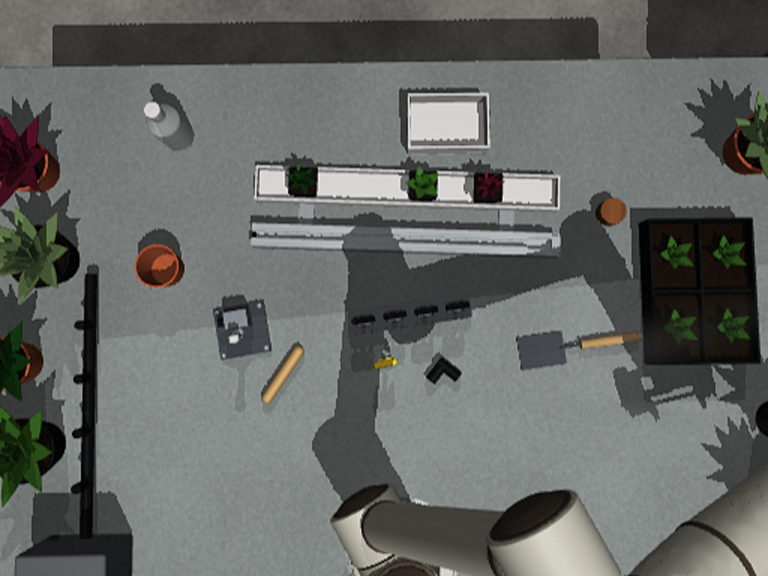

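View pics/side0b.png

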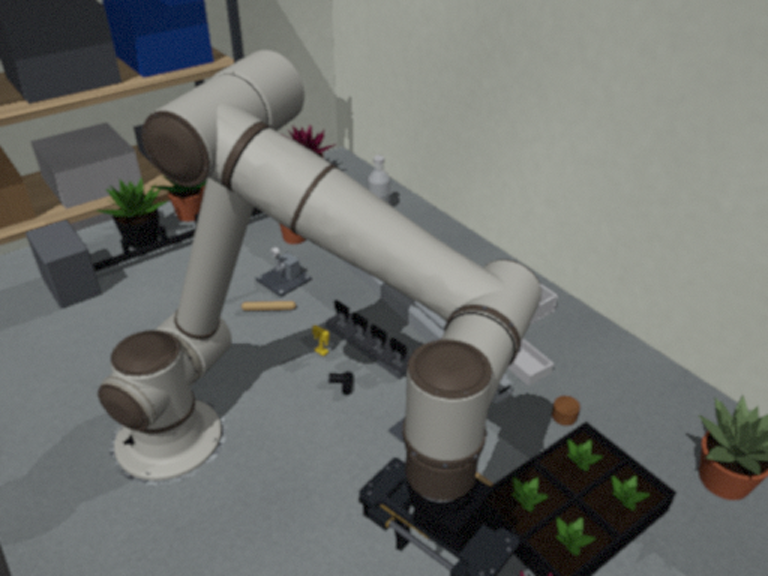

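```bash
cat > h.py <<'E'
import numpy as np, cv2
from bench import state, eyes
def K(p): 
    f=192/np.tan(np.radians(p["fov_y"])/2); return f
def p2w(p,u,v,z):
    f=K(p); d=p["R"].T@np.array([(u-p["cx"])/f,(v-p["cy"])/f,1]); c=-p["R"].T@p["t"]
    return c+d*(z-c[2])/d[2]
def w2p(p,X):
    f=K(p); q=p["R"]@np.array(X)+p["t"]; return np.array([p["cx"]+f*q[0]/q[2],p["cy"]+f*q[1]/q[2]])
def crop(im,u0,v0,u1,v1,s,fn):
    c=im[v0:v1,u0:u1]; c=cv2.resize(c,None,fx=s,fy=s,interpolation=cv2.INTER_CUBIC)
    if c.ndim==3: c=c[:,:,::-1].copy()
    for u in range((u0+9)//10*10,u1,10):
        x=int((u-u0+.5)*s); cv2.line(c,(x,0),(x,6 if u%50 else 14),(0,255,255),1)
        if u%50==0 or s>=6: cv2.putText(c,str(u),(x+2,12),0,.35,(0,255,255),1)
    for v in range((v0+9)//10*10,v1,10):
        y=int((v-v0+.5)*s); cv2.line(c,(0,y),(6 if v%50 else 14,y),(0,255,255),1)
        if v%50==0 or s>=6: cv2.putText(c,str(v),(8,y+4),0,.35,(0,255,255),1)
    cv2.imwrite("pics/"+fn,c)
def shot(n):
    p=eyes.camera_params(n); return p,eyes.read_camera(n)
E
python3 - <<'E'
from h import *
im=cv2.imread("pics/top0.png")[:,:,::-1]
crop(im,160,100,290,180,6,"t_a.png")
crop(im,260,100,390,180,6,"t_b.png")
crop(im,130,180,260,280,6,"t_c.png")
crop(im,220,190,330,260,7,"t_d.png")
E
```

```text
(no output)
```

View pics/t_a.png

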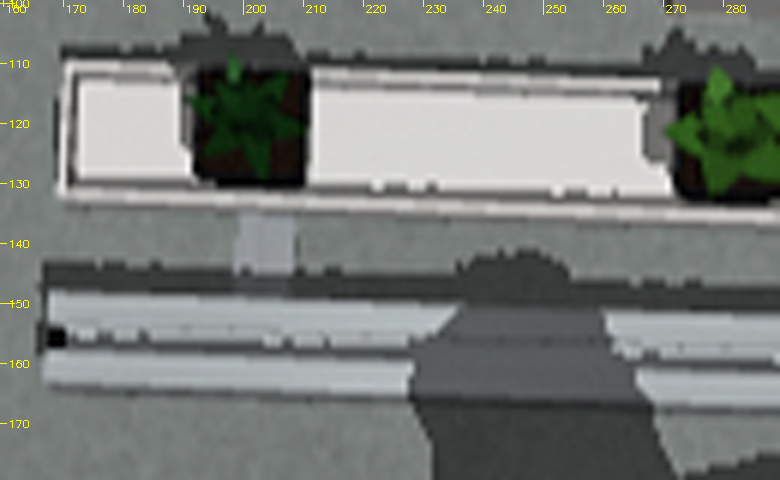

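View pics/t_b.png

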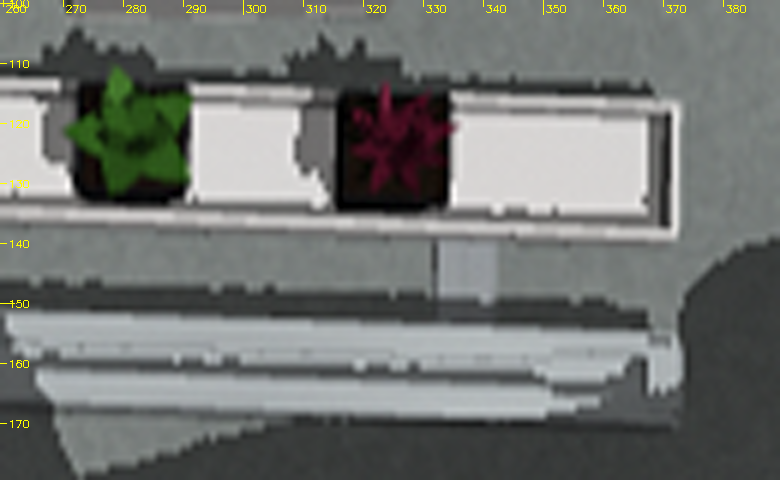

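View pics/t_c.png

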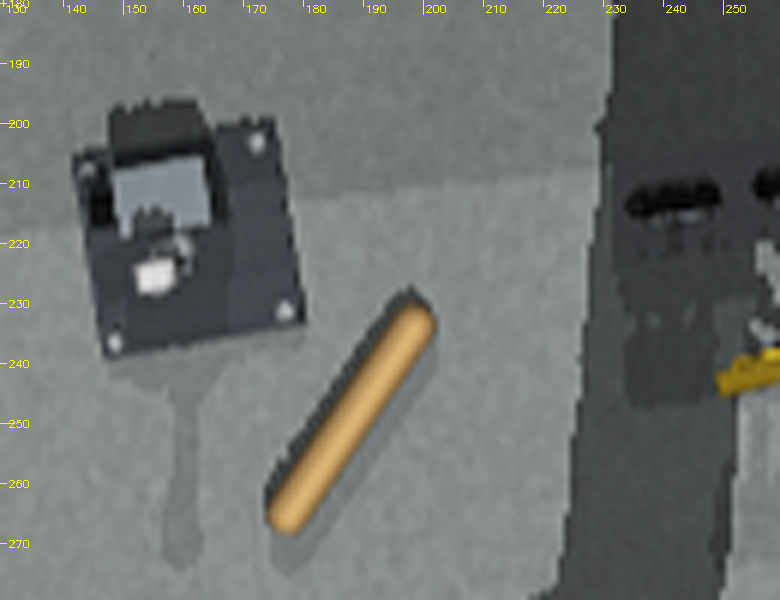

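View pics/t_d.png

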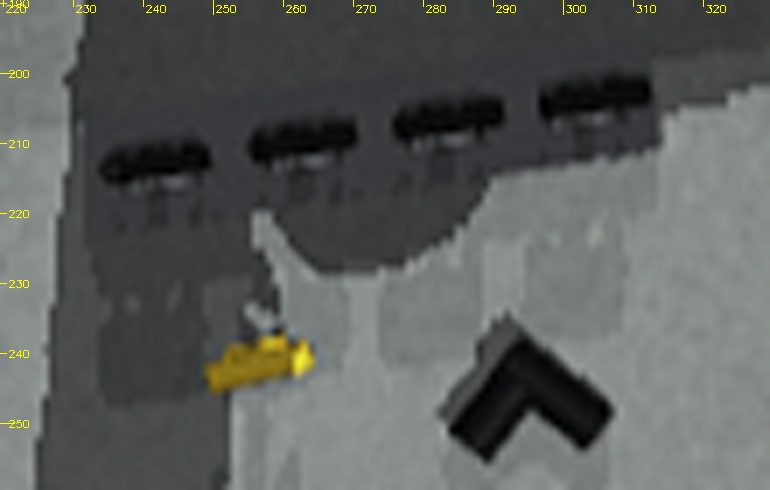

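Run:
```python
from h import *
p=eyes.camera_params("top")
def P(n,u,v,z): print(n,np.round(p2w(p,u,v,z),4))
# rail top corners, left top, left bottom
a=p2w(p,167,148,.04);b=p2w(p,372,154.5,.04);c=p2w(p,166.5,163.5,.04);d=p2w(p,371.5,170.5,.04)
print(a,b,c,d); 
print("len",np.linalg.norm(a-b),np.linalg.norm(a-c))
ctr=(a+b+c+d)/4; e=(a-b+c-d); yaw=np.arctan2(-e[0],e[1]); print("rail",ctr,yaw)
# gutter inner top corners
for q in [(170,109.5),(372,116.5),(169,134),(372,140)]: print("gut",p2w(p,*q,.028))
for n,q in dict(p0=(191.3,210.5,111.5,130),p1=(271.5,290.5,113.5,132.5),p2=(315,334,115,134.5)).items():
    w=p2w(p,(q[0]+q[1])/2,(q[2]+q[3])/2,.058); print(n,w, p2w(p,q[0],q[2],.058)-p2w(p,q[1],q[3],.058))
for i,q in enumerate([(241.5,212.5),(262,209.5),(282.7,206.3),(303.7,203)]): P("post%d"%i,*q,.072)
P("yellow",256,241,.06)
for q in [(142,205.5),(174.5,199),(180,233),(147,239)]: P("plate",*q,.008)
P("roller",155,225,.1)
```

```text
[0.6449735  0.28578724 0.04      ] [ 0.61806866 -0.31105751  0.04      ] [0.59948281 0.28714745 0.04      ] [ 0.57124042 -0.30806207  0.04      ]
len 0.5974508487509886 0.04551102259849828
rail [ 0.60844135 -0.01154622  0.04      ] -0.0462293872297473
gut [0.76192859 0.27936521 0.028     ]
gut [ 0.7330936  -0.31776981  0.028     ]
gut [0.68854899 0.28219953 0.028     ]
gut [ 0.6628623  -0.31545539  0.028     ]
p0 [0.72027639 0.1846475  0.058     ] [5.49802895e-02 5.52852977e-02 2.22044605e-16]
p1 [ 0.71065956 -0.04672641  0.058     ] [0.05638544 0.05391927 0.        ]
p2 [ 0.70389376 -0.17226477  0.058     ] [0.05781003 0.05345367 0.        ]
post0 [0.4535 0.0697 0.072 ]
post1 [0.4612 0.0119 0.072 ]
post2 [ 0.4695 -0.0466  0.072 ]
post3 [ 0.478 -0.106  0.072]
yellow [0.3728 0.03   0.06  ]
plate [0.4797 0.3652 0.008 ]
plate [0.4977 0.2692 0.008 ]
plate [0.3974 0.253  0.008 ]
plate [0.3811 0.3499 0.008 ]
roller [0.4215 0.3073 0.1   ]
```

Call:
jog_arm(deltas=[{"delta_rot":[0,0,0.18],"linear":[3.4,4.4,2],"fingers":8.7},{"delta_rot":[0,0,0.18],"linear":[3.4,4.4,2],"fingers":8.7},{"delta_rot":[0,0,0.18],"linear":[3.4,4.4,2],"fingers":8.7},{"delta_rot":[0,0,0.18],"linear":[3.4,4.4,2],"fingers":8.7},{"delta_rot":[0,0,0.18],"linear":[3.4,4.4,2],"fingers":8.7}])

```text
time: 0.78
eef_pos: [0.3155, -0.3863, 0.323]
ee_rot: [0.0, -0.539, 0.842, 0.0]
ft_force: [0.2, -1.2, -0.4]
width: 0.087
```

Call:
jog_arm(deltas=[{"delta_rot":[0,0,0.18],"linear":[3.4,4.4,2],"fingers":8.7},{"delta_rot":[0,0,0.18],"linear":[3.4,4.4,2],"fingers":8.7},{"delta_rot":[0,0,0.18],"linear":[3.4,4.4,2],"fingers":8.7},{"delta_rot":[0,0,0],"linear":[0,0,0],"fingers":0},{"delta_rot":[0,0,0],"linear":[0,0,0],"fingers":0}])

```text
time: 1.4
eef_pos: [0.4166, -0.2557, 0.382]
ee_rot: [0.0, 0.743, -0.67, -0.001]
ft_force: [-0.3, -0.8, 0.3]
width: 0.0742
```

Run:
```python
from h import *
p,im=shot("wrist"); print(state()["joint_pos"], p["R"],-p["R"].T@p["t"]); cv2.imwrite("pics/w1raw.png",im[:,:,::-1]); crop(im,0,0,512,384,1.5,"w1.png")
```

```text
[-2.18817332e-01  7.45336896e-02 -9.97266299e-03 -1.94389341e-04
 -1.48789797e+00  3.20709239e-01] [[-0.99468956 -0.10290933  0.00153455]
 [-0.09928337  0.96335768  0.2491682 ]
 [-0.02712005  0.24769265 -0.96845901]] [ 0.42418899 -0.3229371   0.54348122]
```

View pics/w1.png

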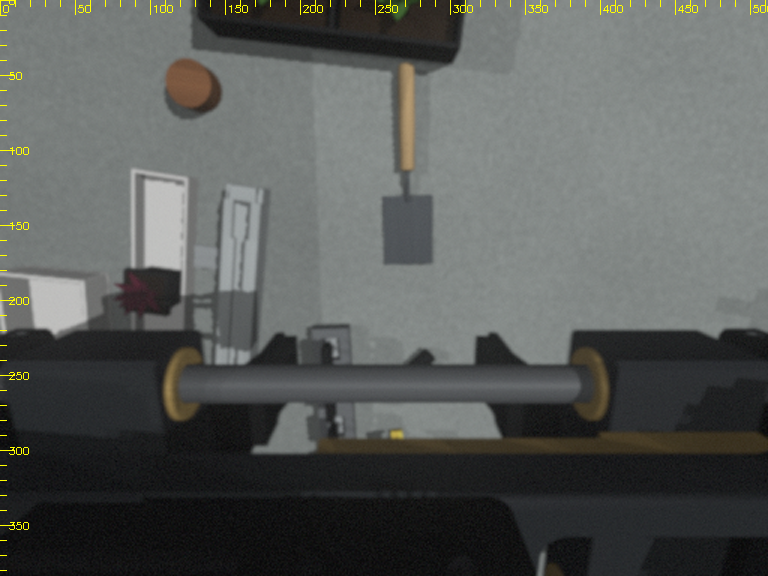

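Call:
jog_arm(deltas=[{"delta_rot":[0,0,0.01],"linear":[0.1,5.2,-2.2],"fingers":0},{"delta_rot":[0,0,0.01],"linear":[0.1,5.2,-2.2],"fingers":0},{"delta_rot":[0,0,0.01],"linear":[0.1,5.2,-2.2],"fingers":0},{"delta_rot":[0,0,0.01],"linear":[0.1,5.2,-2.2],"fingers":0},{"delta_rot":[0,0,0.01],"linear":[0.1,5.2,-2.2],"fingers":0}])

```text
time: 2.08
eef_pos: [0.4211, 0.0041, 0.2716]
ee_rot: [0.0, 0.758, -0.652, -0.0]
ft_force: [0.2, -0.7, 0.4]
width: 0.0212
```

Call:
jog_arm(deltas=[{"delta_rot":[0,0,0.01],"linear":[0.1,5.2,-2.2],"fingers":0},{"delta_rot":[0,0,0],"linear":[0.1,5.2,-2.2],"fingers":0},{"delta_rot":[0,0,0],"linear":[0.1,5.2,-2.2],"fingers":0},{"delta_rot":[0,0,0],"linear":[0.1,5.2,-2.2],"fingers":0},{"delta_rot":[0,0,0],"linear":[0,0,0],"fingers":0}])

```text
time: 2.7
eef_pos: [0.4253, 0.2126, 0.1821]
ee_rot: [0.002, 0.763, -0.647, -0.0]
ft_force: [-0.1, -0.2, -0.0]
width: 0.0004
```

Run:
```python
from h import *
p,im=shot("top"); cv2.imwrite("pics/t2raw.png",im[:,:,::-1]); crop(im,0,0,512,384,1.5,"t2.png")
p,im2=shot("side"); cv2.imwrite("pics/s2raw.png",im2[:,:,::-1]); crop(im2,130,100,390,300,3,"s2.png")
```

```text
(no output)
```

View pics/t2.png

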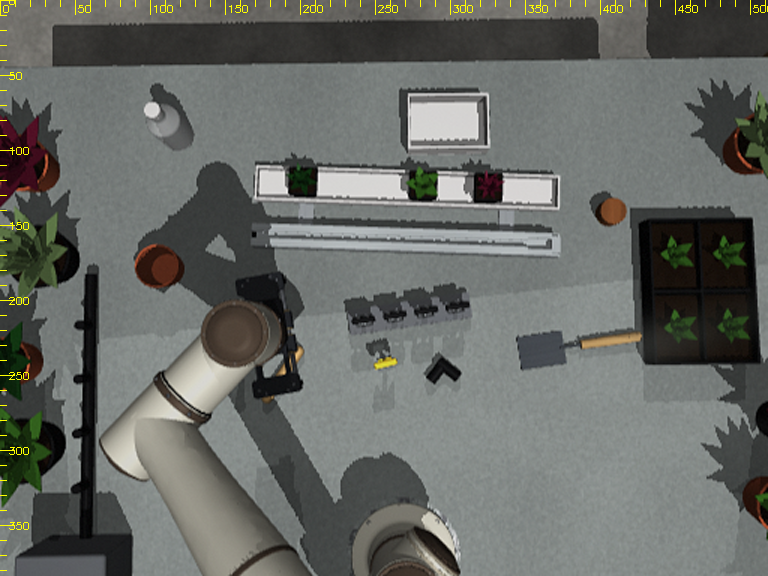

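View pics/s2.png

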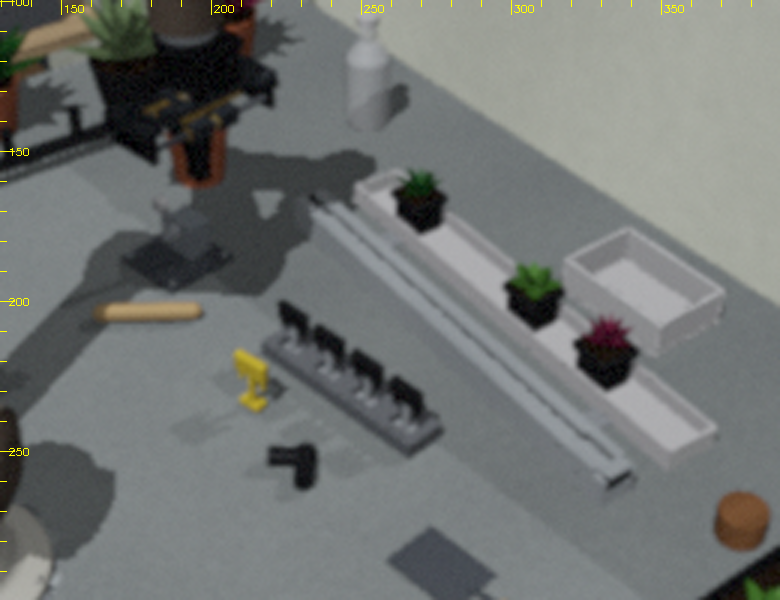

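Run:
```python
from h import *
im=cv2.imread("pics/t2raw.png")[:,:,::-1]
crop(im,160,140,290,175,6,"t2_a.png")
crop(im,270,105,380,175,7,"t2_b.png")
crop(im,225,185,325,255,7,"t2_d.png")
```

```text
(no output)
```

View pics/t2_b.png

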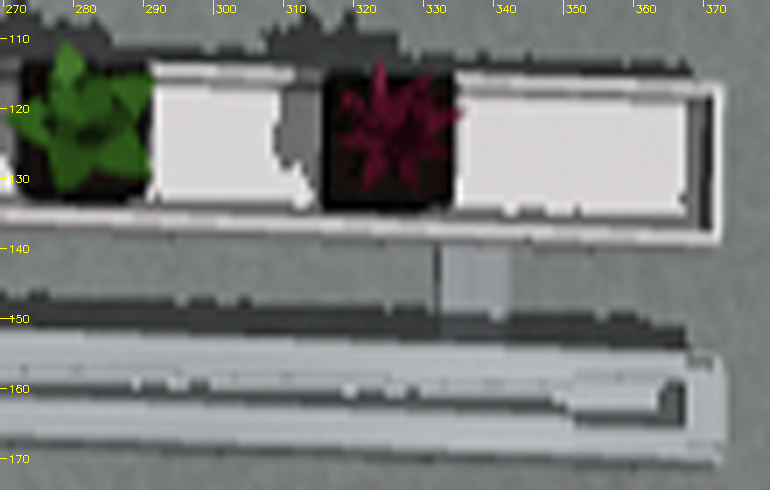

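View pics/t2_d.png

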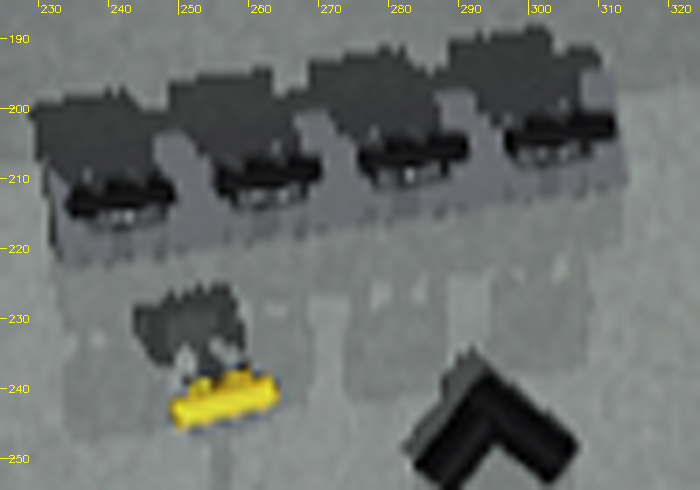

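View pics/t2_a.png

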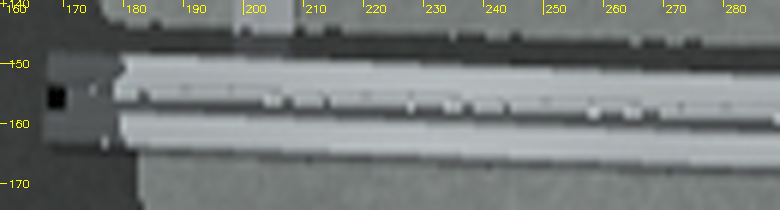

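Call:
jog_arm(deltas=[{"delta_rot":[0,0,0],"linear":[0,2.5,-5],"fingers":0},{"delta_rot":[0,0,0],"linear":[0,2.5,-5],"fingers":0},{"delta_rot":[0,0,0],"linear":[0,0,0],"fingers":0}])

```text
time: 3.18
eef_pos: [0.4247, 0.2595, 0.0818]
ee_rot: [0.004, 0.762, -0.648, -0.0]
ft_force: [0.9, -0.6, 0.1]
width: 0.0006
```

Call:
jog_arm(deltas=[{"delta_rot":[0,0,0],"linear":[-0.2,1.2,0],"fingers":0},{"delta_rot":[0,0,0],"linear":[-0.2,1.2,0],"fingers":0},{"delta_rot":[0,0,0],"linear":[0,0,0],"fingers":0}])

```text
time: 3.55
eef_pos: [0.4225, 0.2869, 0.0863]
ee_rot: [-0.002, 0.763, -0.647, 0.0]
ft_force: [0.8, -1.4, 0.2]
width: 0.0
```

Call:
jog_arm(deltas=[{"delta_rot":[0,0,0],"linear":[-0.1,0.7,0],"fingers":0},{"delta_rot":[0,0,0],"linear":[-0.1,0.7,0],"fingers":0},{"delta_rot":[0,0,0],"linear":[0,0,0],"fingers":0}])

```text
time: 3.92
eef_pos: [0.4197, 0.3002, 0.0846]
ee_rot: [0.0, 0.762, -0.647, 0.0]
ft_force: [0.2, -2.4, 1.8]
width: 0.0005
```

Call:
jog_arm(deltas=[{"delta_rot":[0,0,0],"linear":[-0.1,0.7,0],"fingers":0},{"delta_rot":[0,0,0],"linear":[-0.1,0.7,0],"fingers":0},{"delta_rot":[0,0,0],"linear":[0,0,0],"fingers":0}])

```text
time: 4.3
eef_pos: [0.4167, 0.3125, 0.083]
ee_rot: [0.003, 0.762, -0.647, 0.0]
ft_force: [1.8, -5.5, -1.0]
width: 0.0006
```

Run:
```python
from h import *
s=state();print(s['ft_force'],s['eef_pos'])
p,im2=shot("side"); crop(im2,150,120,250,200,8,"s3.png")
p,im2=shot("wrist"); crop(im2,0,0,512,384,1.5,"w3.png")
```

```text
[ 1.76380689 -5.50467531 -1.03114675] [0.41666959 0.31245286 0.0830453 ]
```

View pics/s3.png

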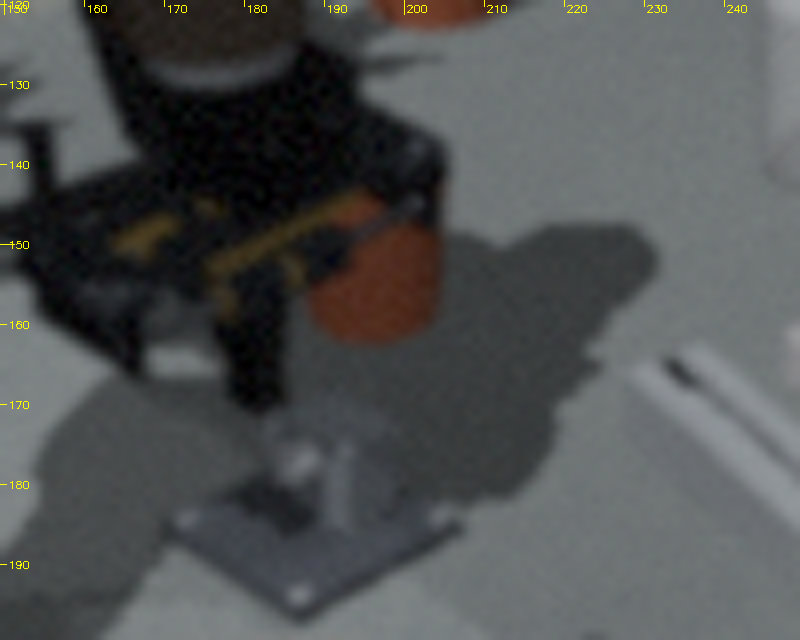

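View pics/w3.png

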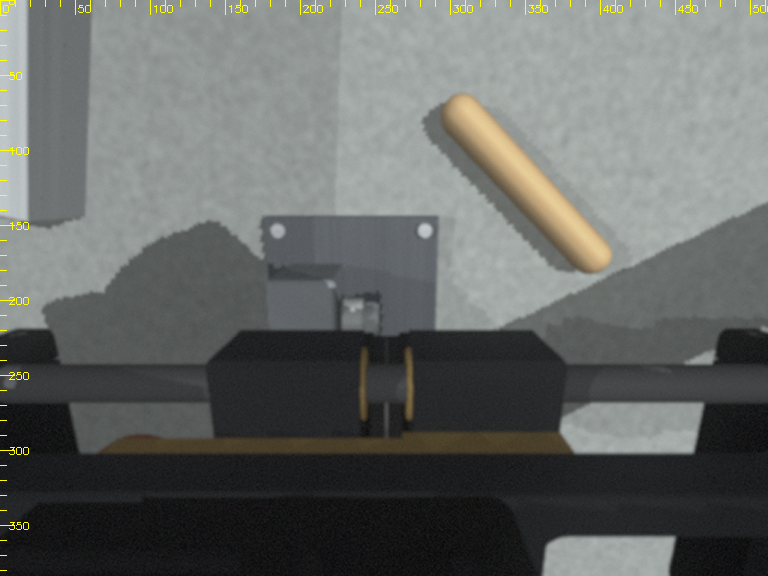

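Call:
jog_arm(deltas=[{"delta_rot":[0,0,0],"linear":[-0.1,0.5,0],"fingers":0},{"delta_rot":[0,0,0],"linear":[0,0,0],"fingers":0},{"delta_rot":[0,0,0],"linear":[0,0,0],"fingers":0}])

```text
time: 4.78
eef_pos: [0.4151, 0.3159, 0.0825]
ee_rot: [0.004, 0.762, -0.648, 0.0]
ft_force: [3.0, -7.3, -3.4]
width: 0.0005
```

Run:
```python
from h import *
s=state();print(s['ft_force'],s['eef_pos'])
p,im2=shot("wrist"); crop(im2,150,120,320,250,5,"w4.png")
```

```text
[ 3.04517109 -7.30879148 -3.36141397] [0.41507601 0.31593387 0.08246444]
```

View pics/w4.png

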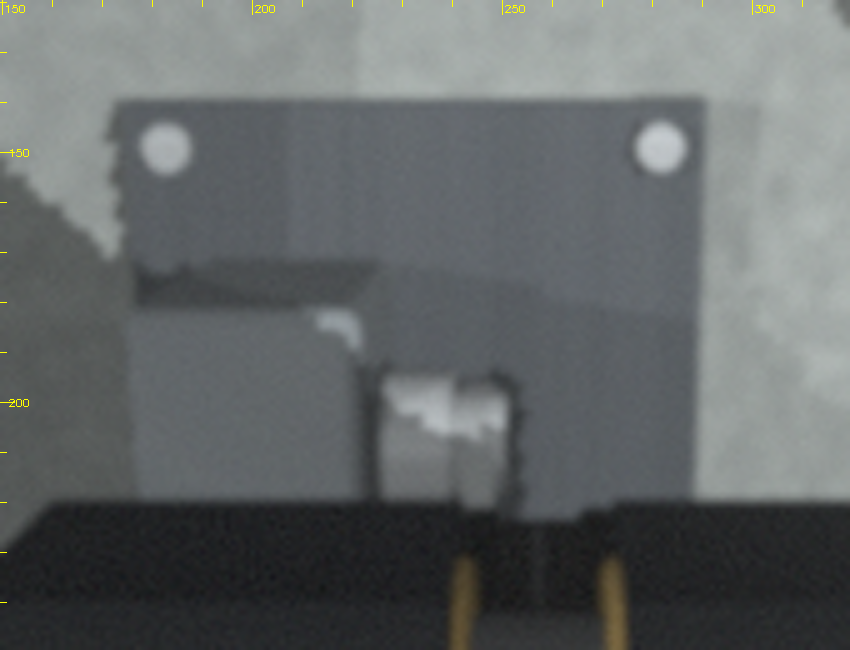

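Call:
jog_arm(deltas=[{"delta_rot":[0,0,0],"linear":[0.4,-2.5,0],"fingers":0},{"delta_rot":[0,0,0],"linear":[0.8,-5,0],"fingers":0},{"delta_rot":[0,0,-0.02],"linear":[0.7,-4,4],"fingers":0},{"delta_rot":[0,0,0],"linear":[0.7,-4,4],"fingers":4},{"delta_rot":[0,0,0],"linear":[0.7,-6,0],"fingers":4}])

```text
time: 5.45
eef_pos: [0.4531, 0.1047, 0.1686]
ee_rot: [-0.006, 0.757, -0.654, 0.002]
ft_force: [-0.2, 0.4, 0.4]
width: 0.0131
```

Call:
jog_arm(deltas=[{"delta_rot":[0,0,0],"linear":[0.7,-6,0],"fingers":4},{"delta_rot":[0,0,0],"linear":[0.7,-6,0],"fingers":4},{"delta_rot":[0,0,0],"linear":[0.7,-6,0],"fingers":4},{"delta_rot":[0,0,0],"linear":[0.7,-2.2,0],"fingers":4},{"delta_rot":[0,0,0],"linear":[0,0,0],"fingers":4}])

```text
time: 6.08
eef_pos: [0.4785, -0.0994, 0.1648]
ee_rot: [-0.001, 0.755, -0.656, 0.001]
ft_force: [0.5, -0.1, -0.1]
width: 0.0396
```

Run:
```python
from h import *
s=state();print(s['ft_force'],s['eef_pos'],s['time'],s['width'])
p,im2=shot("wrist"); crop(im2,0,0,512,384,1.5,"w5.png");cv2.imwrite("pics/w5raw.png",im2[:,:,::-1])
p,im2=shot("top"); crop(im2,130,180,260,280,6,"t5.png");cv2.imwrite("pics/t5raw.png",im2[:,:,::-1])
```

```text
[ 0.45462514 -0.07188283 -0.08329606] [ 0.47846729 -0.09942656  0.16479221] 6.075 0.039607490309582216
```

View pics/w5.png

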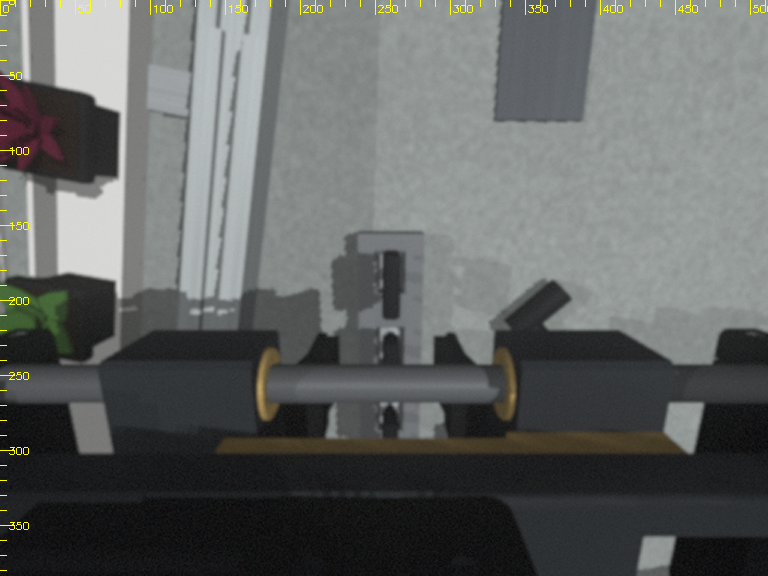

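View pics/t5.png

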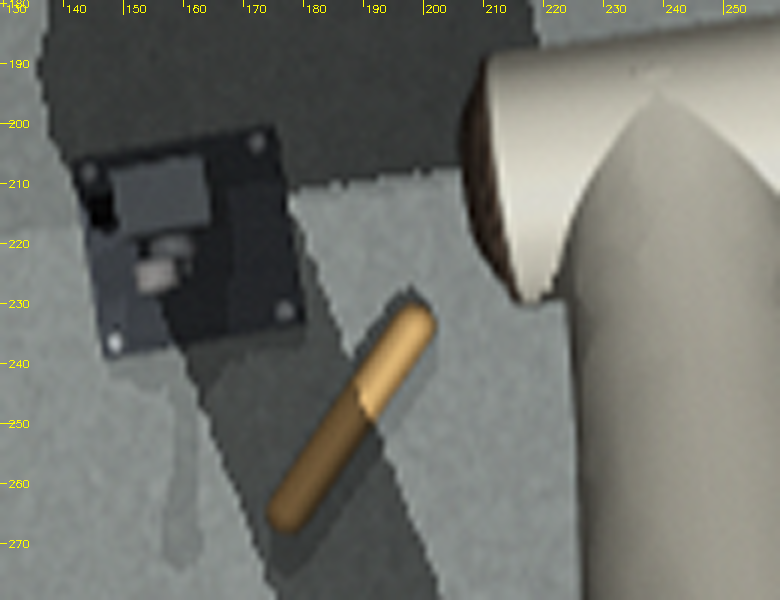

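Run:
```python
from h import *
im=cv2.imread("pics/w5raw.png")[:,:,::-1]
crop(im,225,145,295,245,7,"w5c.png")
```

```text
(no output)
```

View pics/w5c.png

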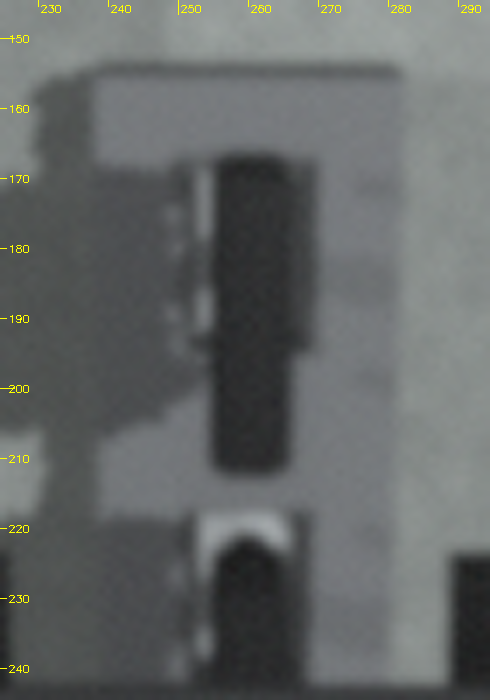

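```bash
cat >> h.py <<'E'
def bar(p,x,y,oz,yaw,L=.022,W=.006):
    "project bar corners; yaw = direction angle of bar axis rel. world x"
    a=np.array([np.cos(yaw),np.sin(yaw),0]);b=np.array([-a[1],a[0],0])
    for nm,z in(("bot",.044),("top",.068)):
        print(nm,[tuple(np.round(w2p(p,np.array([x,y,oz+z])+i*L*a+j*W*b),1)) for i in(-1,1) for j in(-1,1)])
E
python3 - <<'E'
from h import *
p=eyes.camera_params("wrist")
bar(p,.478,-.106,.004,np.pi/2+.138)
for q in [(237.5,154.5),(281.5,154.5),(280,240)]: print(p2w(p,*q,.02))
print(p2w(p,254.5,212,.072),p2w(p,266,212,.072))
s=state();print(s['eef_pos'],s['ee_rot'], w2p(p,s['eef_pos']))
E
```

```text
bot [(np.float64(253.0), np.float64(166.0)), (np.float64(264.7), np.float64(166.1)), (np.float64(253.0), np.float64(207.2)), (np.float64(264.3), np.float64(207.3))]
top [(np.float64(252.6), np.float64(169.5)), (np.float64(265.4), np.float64(169.5)), (np.float64(252.6), np.float64(214.1)), (np.float64(264.9), np.float64(214.2))]
[ 0.50584717 -0.13348608  0.02      ]
[ 0.45721429 -0.14046668  0.02      ]
[ 0.44217753 -0.03894101  0.02      ]
[ 0.47939251 -0.08581903  0.072     ] [ 0.46825912 -0.08742014  0.072     ]
[ 0.47792358 -0.09782659  0.16470742] [-8.03052202e-04  7.55605302e-01 -6.55026628e-01  3.16390544e-04] [257.84634653 237.90156101]
```

Call:
jog_arm(deltas=[{"delta_rot":[0,0,0],"linear":[-0.1,-1.0,-4],"fingers":4},{"delta_rot":[0,0,0],"linear":[0,0,-4],"fingers":4},{"delta_rot":[0,0,0],"linear":[0,0,-4.3],"fingers":4},{"delta_rot":[0,0,0],"linear":[0,0,0],"fingers":4}])

```text
time: 6.68
eef_pos: [0.4744, -0.107, 0.0393]
ee_rot: [0.002, 0.756, -0.654, -0.002]
ft_force: [0.2, 0.0, -0.5]
width: 0.0401
```

Run:
```python
from h import *
s=state();print(s['ft_force'],s['eef_pos'],s['ee_rot'])
p,im2=shot("wrist"); crop(im2,180,120,340,250,5,"w6.png");cv2.imwrite("pics/w6raw.png",im2[:,:,::-1])
```

```text
[ 0.24039799  0.03339989 -0.53117167] [ 0.47444131 -0.10704164  0.03934299] [ 0.00228803  0.75628517 -0.65423349 -0.00245868]
```

View pics/w6.png

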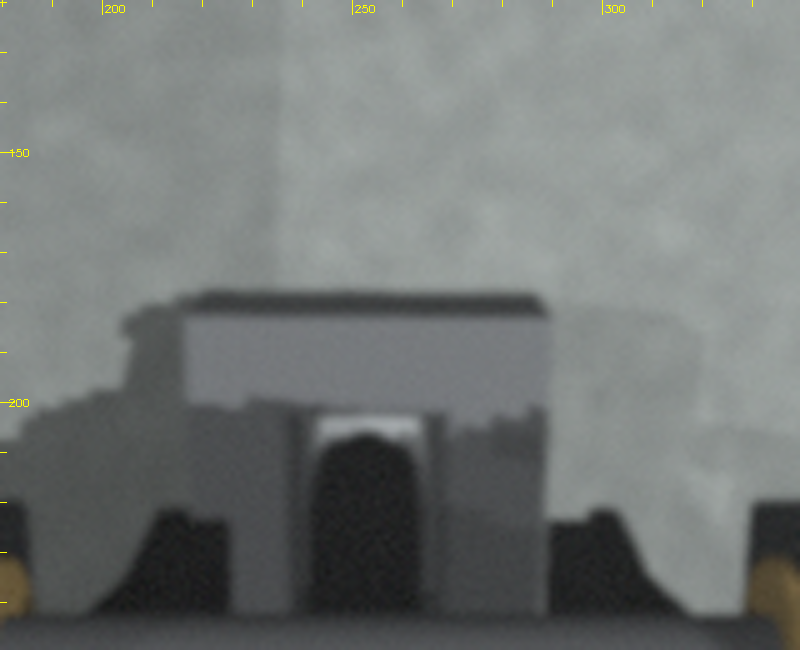

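Call:
jog_arm(deltas=[{"delta_rot":[0,0,0],"linear":[0.25,-0.1,0.15],"fingers":4},{"delta_rot":[0,0,0],"linear":[0,0,0],"fingers":1},{"delta_rot":[0,0,0],"linear":[0,0,0],"fingers":0.5},{"delta_rot":[0,0,0],"linear":[0,0,0],"fingers":0.5},{"delta_rot":[0,0,0],"linear":[0,0,0],"fingers":0.5}])

```text
time: 7.35
eef_pos: [0.4792, -0.109, 0.0431]
ee_rot: [0.0, 0.756, -0.655, -0.0]
ft_force: [-0.4, -0.7, 0.1]
width: 0.0117
```

Call:
jog_arm(deltas=[{"delta_rot":[0,0,0],"linear":[0,0,5],"fingers":0.5},{"delta_rot":[0,0,-0.06],"linear":[2,-2,4.5],"fingers":0.5},{"delta_rot":[0,0,-0.06],"linear":[3,-4,0],"fingers":0.5},{"delta_rot":[0,0,-0.06],"linear":[3,-3,0],"fingers":0.5},{"delta_rot":[0,0,0],"linear":[0,0,0],"fingers":0.5}])

```text
time: 7.98
eef_pos: [0.5604, -0.2007, 0.1371]
ee_rot: [-0.0, -0.693, 0.721, 0.0]
ft_force: [-0.2, 0.2, -1.0]
width: 0.0117
```

Run:
```python
from h import *
pt=eyes.camera_params("top")
print(p2w(pt,358.5,162.2,.04))
s=state();print(s['ft_force'],s['eef_pos'],s['ee_rot'],s['width'])
p,im2=shot("wrist"); crop(im2,0,0,512,384,1.5,"w7.png");cv2.imwrite("pics/w7raw.png",im2[:,:,::-1])
crop(im2,180,60,300,180,6,"w7c.png")
```

```text
[ 0.59600362 -0.2710638   0.04      ]
[-0.22932538  0.16728836 -1.02160502] [ 0.56044864 -0.20072236  0.13706977] [-1.43436815e-04 -6.92901717e-01  7.21032029e-01  6.28785653e-05] 0.011739911566748262
```

View pics/w7.png

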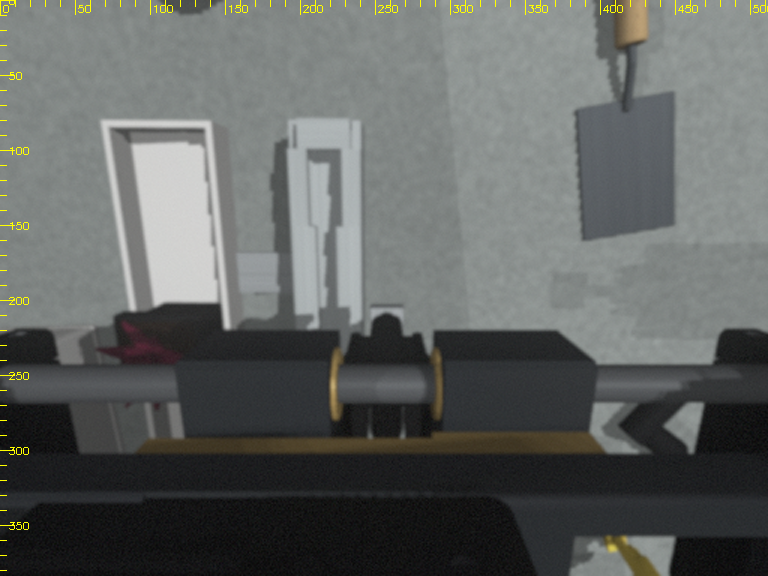

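View pics/w7c.png

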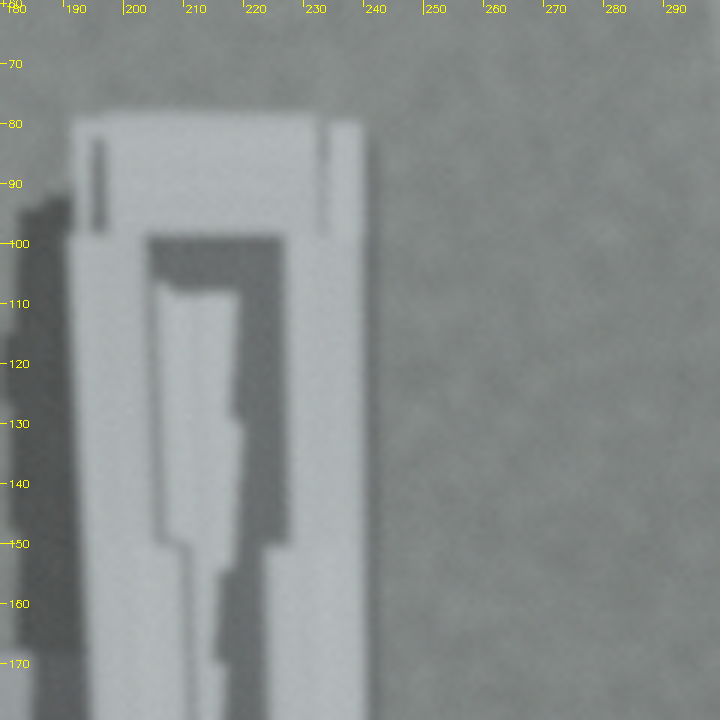

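Run:
```python
from h import *
p=eyes.camera_params("wrist")
Q=[(203.5,98.7),(226.7,98.7),(227.7,150),(205.7,150)]
W=np.array([p2w(p,*q,.04) for q in Q]); print(W, W.mean(0), np.linalg.norm(W[0]-W[1]),np.linalg.norm(W[0]-W[3]))
for q in [(190.5,100),(239.5,100),(194,175),(240.3,175)]: print(p2w(p,*q,.04))
s=state();print(s['eef_pos'],p2w(p,257,210,.1)); 
im=cv2.imread("pics/w7raw.png")[:,:,::-1]; crop(im,220,180,300,300,6,"w7d.png")
from scipy.spatial.transform import Rotation as R
q=s['ee_rot'];r=R.from_quat([q[1],q[2],q[3],q[0]]).as_matrix();print(r)
for dx in(0,):
  yd=r[:,0]; x,y,z=s['eef_pos']; bar(p,x,y,z-.039,np.arctan2(yd[1],yd[0]))
```

```text
[[ 0.6037167  -0.29466084  0.04      ]
 [ 0.58293912 -0.29386378  0.04      ]
 [ 0.58502014 -0.24848542  0.04      ]
 [ 0.60563653 -0.24928491  0.04      ]] [ 0.59432812 -0.27157374  0.04      ] 0.020792857068285476 0.045416523292302106
[ 0.61546543 -0.29400973  0.04      ]
[ 0.57153253 -0.29232396  0.04      ]
[ 0.61888003 -0.22608843  0.04      ]
[ 0.57448914 -0.22435732  0.04      ]
[ 0.55903123 -0.1996338   0.13690666] [ 0.55922586 -0.20689906  0.1       ]
[[-3.86699511e-02 -9.99250221e-01 -1.90569674e-03]
 [-9.99251918e-01  3.86689428e-02  5.63120353e-04]
 [-4.89006858e-04  1.92604696e-03 -9.99998026e-01]]
bot [(np.float64(267.2), np.float64(272.9)), (np.float64(248.5), np.float64(272.9)), (np.float64(267.9), np.float64(206.8)), (np.float64(247.9), np.float64(206.8))]
top [(np.float64(268.9), np.float64(295.2)), (np.float64(247.2), np.float64(295.2)), (np.float64(269.8), np.float64(219.9)), (np.float64(246.5), np.float64(219.9))]
```

View pics/w7d.png

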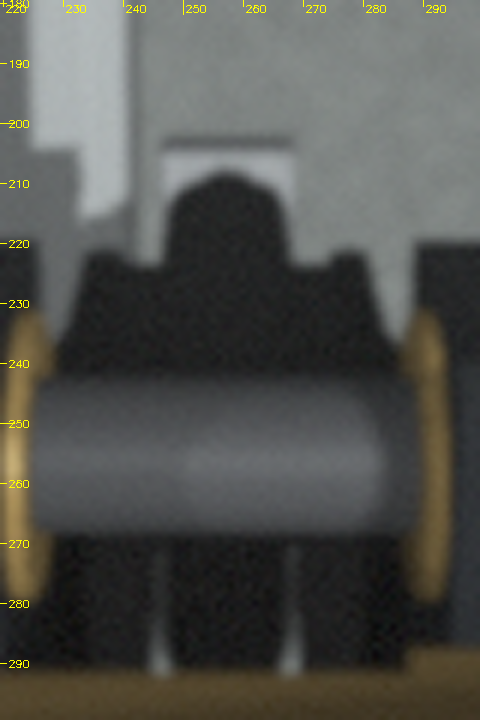

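Call:
jog_arm(deltas=[{"delta_rot":[0,0,-0.008],"linear":[1.8,-3.6,0],"fingers":0.5},{"delta_rot":[0,0,0],"linear":[1.7,-3.6,0],"fingers":0.5},{"delta_rot":[0,0,0],"linear":[0,0,-2],"fingers":0.5},{"delta_rot":[0,0,0],"linear":[0,0,-2],"fingers":0.5},{"delta_rot":[0,0,0],"linear":[0,0,0],"fingers":0.5}])

```text
time: 8.65
eef_pos: [0.5922, -0.2697, 0.096]
ee_rot: [-0.001, -0.691, 0.723, 0.002]
ft_force: [0.5, 0.1, -0.5]
width: 0.0117
```

Call:
jog_arm(deltas=[{"delta_rot":[0,0,0],"linear":[0,0,0],"fingers":0.5},{"delta_rot":[0,0,0],"linear":[0,0,0],"fingers":0.5}])

```text
time: 8.9
eef_pos: [0.5949, -0.2708, 0.0994]
ee_rot: [0.001, -0.691, 0.723, -0.001]
ft_force: [-0.3, 0.3, -1.4]
width: 0.0118
```

Run:
```python
from h import *
s=state();print(s['ft_force'],s['eef_pos'],s['ee_rot'],s['width'])
p,im2=shot("wrist"); crop(im2,200,150,320,250,6,"w8.png");cv2.imwrite("pics/w8raw.png",im2[:,:,::-1])
print(state()['eef_pos'])
```

```text
[-0.32824313  0.3067843  -1.44235944] [ 0.59487811 -0.27077795  0.09939498] [ 5.34699877e-04 -6.91266524e-01  7.22599123e-01 -9.02162268e-04] 0.011780130928266087
[ 0.59481737 -0.2707976   0.09924593]
```

View pics/w8.png

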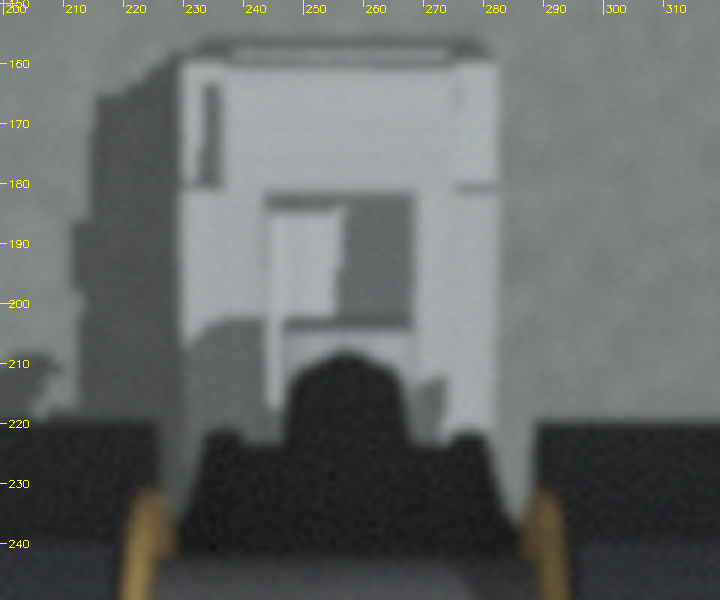

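Run:
```python
from h import *
p=eyes.camera_params("wrist")
print(p2w(p,243.7,190,.04),p2w(p,268.4,190,.04),p2w(p,256,181.5,.04))
print(p2w(p,246.7,203.5,.060),p2w(p,268.2,203.5,.060));print(p2w(p,246.7,206,.068),p2w(p,268.2,206,.068))
```

```text
[ 0.60573624 -0.28920023  0.04      ] [ 0.58521004 -0.28829531  0.04      ] [ 0.59518749 -0.29592813  0.04      ]
[ 0.60279772 -0.28295699  0.06      ] [ 0.5863417  -0.28223275  0.06      ]
[ 0.60247149 -0.28324769  0.068     ] [ 0.5866336  -0.28255088  0.068     ]
```

Call:
jog_arm(deltas=[{"delta_rot":[0,0,0],"linear":[0.1,-0.3,0],"fingers":0.5},{"delta_rot":[0,0,0],"linear":[0,0,-1],"fingers":0.5},{"delta_rot":[0,0,0],"linear":[0,0,-0.8],"fingers":0.5},{"delta_rot":[0,0,0],"linear":[0,0,0],"fingers":0.5}])

```text
time: 9.45
eef_pos: [0.5946, -0.2738, 0.0786]
ee_rot: [-0.001, -0.691, 0.723, 0.001]
ft_force: [0.3, 0.3, -0.1]
width: 0.0116
```

Call:
jog_arm(deltas=[{"delta_rot":[0,0,0],"linear":[0,0,-0.6],"fingers":0.5},{"delta_rot":[0,0,0],"linear":[0,0,-0.4],"fingers":0.5},{"delta_rot":[0,0,0],"linear":[0,0,0],"fingers":0.5}])

```text
time: 9.82
eef_pos: [0.595, -0.2739, 0.0696]
ee_rot: [-0.0, -0.691, 0.723, 0.0]
ft_force: [-0.4, 0.5, -1.1]
width: 0.0116
```

Call:
jog_arm(deltas=[{"delta_rot":[0,0,0],"linear":[0,0,-0.5],"fingers":0.5},{"delta_rot":[0,0,0],"linear":[0,0,-0.3],"fingers":0.5},{"delta_rot":[0,0,0],"linear":[0,0,0],"fingers":0.5},{"delta_rot":[0,0,0],"linear":[0,0,0],"fingers":0.5}])

```text
time: 10.32
eef_pos: [0.5954, -0.274, 0.0621]
ee_rot: [0.0, -0.691, 0.723, -0.0]
ft_force: [-0.2, -0.1, -0.9]
width: 0.0116
```

Run:
```python
from h import *
s=state();print(s['ft_force'],s['eef_pos'],s['ee_rot'],s['width'])
p,im2=shot("wrist"); crop(im2,200,150,320,250,6,"w9.png");cv2.imwrite("pics/w9raw.png",im2[:,:,::-1])
```

```text
[-0.19717274 -0.05791756 -0.89561107] [ 0.59539677 -0.27401248  0.06213298] [ 9.20543998e-06 -6.91036761e-01  7.22819608e-01 -9.11240238e-05] 0.011569633235558914
```

View pics/w9.png

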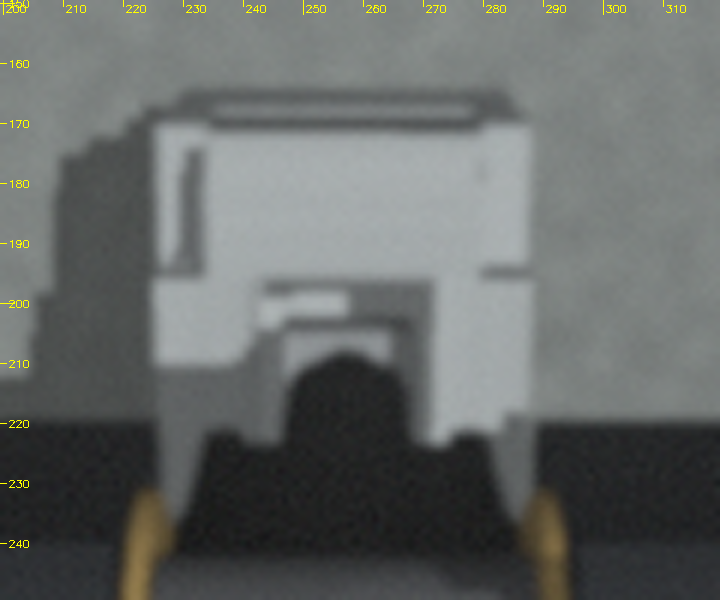

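Call:
jog_arm(deltas=[{"delta_rot":[0,0,0],"linear":[0.1,1,0],"fingers":0.5},{"delta_rot":[0,0,0],"linear":[0.09,2,0],"fingers":0.5},{"delta_rot":[0,0,0],"linear":[0.09,2,0],"fingers":0.5},{"delta_rot":[0,0,0],"linear":[0.05,1,0],"fingers":0.5}])

```text
time: 10.88
eef_pos: [0.5988, -0.2119, 0.0622]
ee_rot: [0.0, -0.692, 0.722, 0.0]
ft_force: [0.4, -0.6, -0.1]
width: 0.0116
```

Call:
jog_arm(deltas=[{"delta_rot":[0,0,0],"linear":[0.14,3,0],"fingers":0.5},{"delta_rot":[0,0,0],"linear":[0.14,3,0],"fingers":0.5},{"delta_rot":[0,0,0],"linear":[0.14,3,0],"fingers":0.5},{"delta_rot":[0,0,0],"linear":[0.14,3,0],"fingers":0.5},{"delta_rot":[0,0,0],"linear":[0.14,3,0],"fingers":0.5}])

```text
time: 11.5
eef_pos: [0.6056, -0.0624, 0.0622]
ee_rot: [0.0, -0.691, 0.723, -0.0]
ft_force: [0.0, 0.2, -0.2]
width: 0.0118
```

Call:
jog_arm(deltas=[{"delta_rot":[0,0,0],"linear":[0.14,3,0],"fingers":0.5},{"delta_rot":[0,0,0],"linear":[0.14,3,0],"fingers":0.5},{"delta_rot":[0,0,0],"linear":[0.14,3,0],"fingers":0.5},{"delta_rot":[0,0,0],"linear":[0.14,3,0],"fingers":0.5},{"delta_rot":[0,0,0],"linear":[0.14,3,0],"fingers":0.5}])

```text
time: 12.12
eef_pos: [0.6125, 0.0876, 0.0622]
ee_rot: [0.0, -0.691, 0.723, -0.0]
ft_force: [0.2, 0.2, -0.8]
width: 0.0121
```

Call:
jog_arm(deltas=[{"delta_rot":[0,0,0],"linear":[0.14,3,0],"fingers":0.5},{"delta_rot":[0,0,0],"linear":[0.14,3,0],"fingers":0.5},{"delta_rot":[0,0,0],"linear":[0.09,2,0],"fingers":0.5},{"delta_rot":[0,0,0],"linear":[0.05,1,0],"fingers":0.5},{"delta_rot":[0,0,0],"linear":[0,0,0],"fingers":0.5}])

```text
time: 12.75
eef_pos: [0.6167, 0.1763, 0.062]
ee_rot: [-0.0, -0.691, 0.723, 0.0]
ft_force: [0.1, -0.1, -1.1]
width: 0.0118
```

Run:
```python
from h import *
s=state();print(s['ft_force'],s['eef_pos'],s['ee_rot'],s['width'],s['time'])
p,im2=shot("wrist"); crop(im2,0,0,512,384,1.5,"w10.png");cv2.imwrite("pics/w10raw.png",im2[:,:,::-1])
p,im2=shot("top"); crop(im2,160,100,290,175,6,"t10.png");cv2.imwrite("pics/t10raw.png",im2[:,:,::-1])
```

```text
[ 0.1145789  -0.08535932 -1.12728353] [0.61668548 0.17629584 0.06195951] [-1.26513263e-04 -6.91213552e-01  7.22650544e-01  3.27353040e-05] 0.011817259253437505 12.75
```

View pics/w10.png

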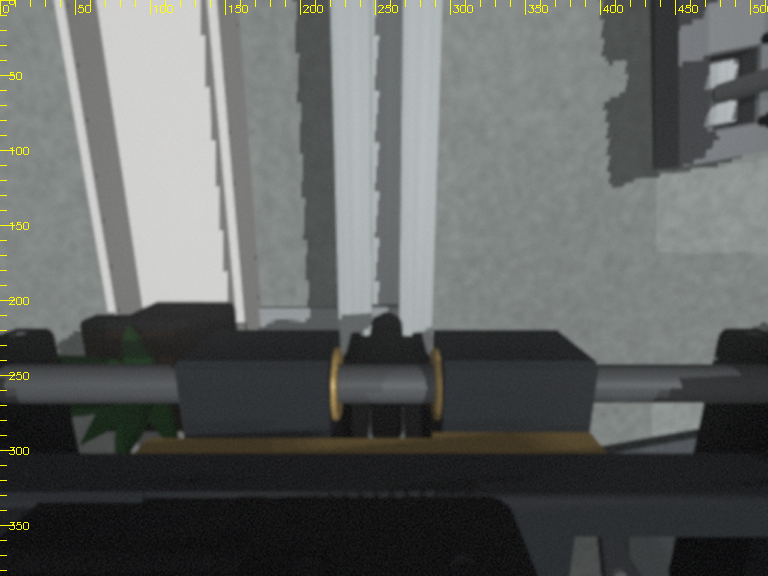

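View pics/t10.png

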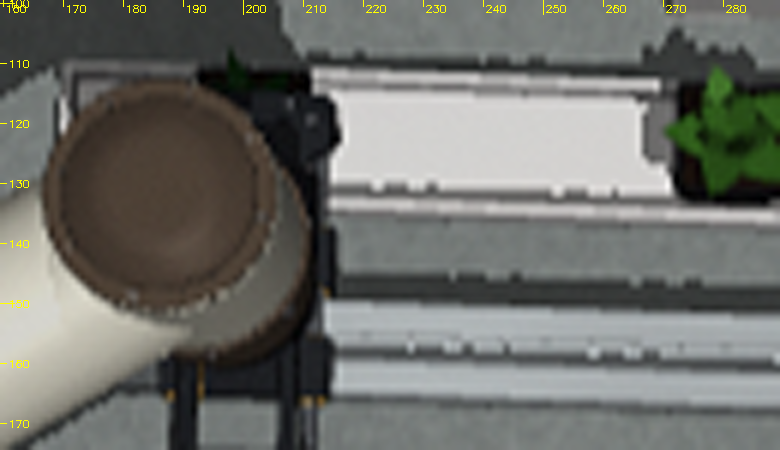

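Run:
```python
from h import *
im=cv2.imread("pics/w10raw.png")[:,:,::-1]; crop(im,40,180,200,310,5,"w10c.png")
p=eyes.camera_params("wrist")
def pot(x,y,yaw=-.046):
    a=np.array([np.cos(yaw),np.sin(yaw),0]);b=np.array([-a[1],a[0],0])
    for z,h in((.058,.0275),):
        print([tuple(np.round(w2p(p,np.array([x,y,z])+i*h*a+j*h*b),1)) for i,j in((1,-1),(-1,-1),(1,1),(-1,1))])
pot(.7203,.1846)
```

```text
[(np.float64(53.2), np.float64(215.7)), (np.float64(139.4), np.float64(215.8)), (np.float64(68.0), np.float64(291.8)), (np.float64(148.0), np.float64(291.8))]
```

View pics/w10c.png

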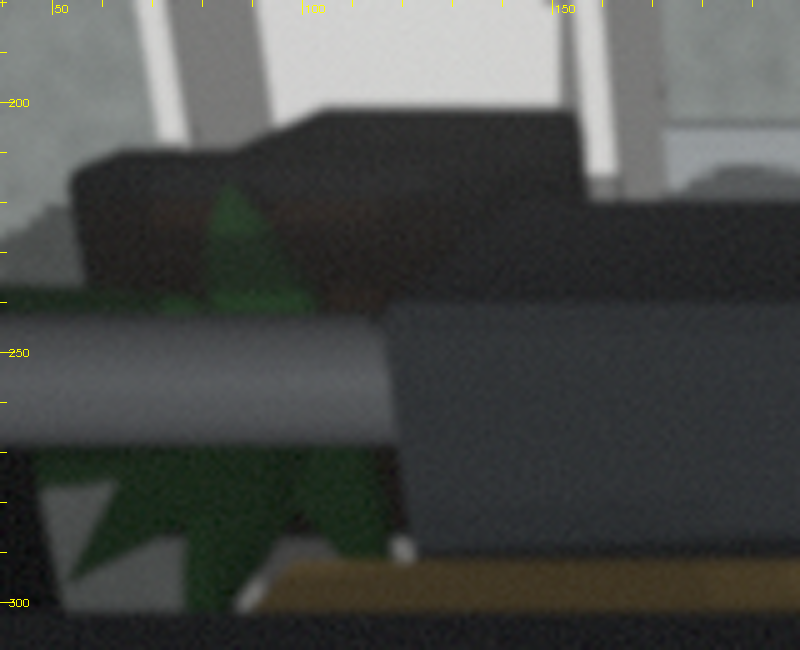

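Call:
jog_arm(deltas=[{"delta_rot":[0,0,0],"linear":[0.06,1.3,0],"fingers":0.5},{"delta_rot":[0,0,0],"linear":[0,0,0],"fingers":0.5},{"delta_rot":[0,0,0],"linear":[0,0,0],"fingers":0.5}])

```text
time: 13.22
eef_pos: [0.6174, 0.189, 0.062]
ee_rot: [-0.0, -0.691, 0.723, 0.0]
ft_force: [-0.3, 0.0, -0.2]
width: 0.0119
```

Call:
jog_arm(deltas=[{"delta_rot":[0,0,-0.157],"linear":[0,0,0],"fingers":0.5},{"delta_rot":[0,0,-0.157],"linear":[0,0,0],"fingers":0.5},{"delta_rot":[0,0,-0.157],"linear":[0,0,0],"fingers":0.5},{"delta_rot":[0,0,-0.157],"linear":[0,0,0],"fingers":0.5},{"delta_rot":[0,0,-0.157],"linear":[0,0,0],"fingers":0.5}])

```text
time: 13.85
eef_pos: [0.6174, 0.1887, 0.062]
ee_rot: [-0.0, -0.359, 0.933, 0.0]
ft_force: [-0.6, -0.1, -1.5]
width: 0.0116
```

Call:
jog_arm(deltas=[{"delta_rot":[0,0,-0.157],"linear":[0,0,0],"fingers":0.5},{"delta_rot":[0,0,-0.157],"linear":[0,0,0],"fingers":0.5},{"delta_rot":[0,0,-0.157],"linear":[0,0,0],"fingers":0.5},{"delta_rot":[0,0,-0.157],"linear":[0,0,0],"fingers":0.5},{"delta_rot":[0,0,-0.157],"linear":[0,0,0],"fingers":0.5}])

```text
time: 14.48
eef_pos: [0.6174, 0.1887, 0.062]
ee_rot: [-0.0, 0.025, 1.0, -0.0]
ft_force: [-0.2, -0.1, -0.5]
width: 0.0114
```

Call:
jog_arm(deltas=[{"delta_rot":[0,0,0],"linear":[0,0.05,-0.2],"fingers":0.5},{"delta_rot":[0,0,0],"linear":[0,0,0],"fingers":0.5},{"delta_rot":[0,0,0],"linear":[0,0,0],"fingers":0.5}])

```text
time: 14.85
eef_pos: [0.6174, 0.1894, 0.06]
ee_rot: [-0.0, 0.022, 1.0, -0.0]
ft_force: [-0.6, 0.1, -0.7]
width: 0.0118
```

Run:
```python
from h import *
s=state();print(s['ft_force'],s['ft_torque'],s['eef_pos'],s['ee_rot'],s['width'],s['time'])
q=s['ee_rot']; print("psi yaw of tool y:", 2*np.arctan2(q[1],q[2]))
p,im2=shot("wrist"); crop(im2,0,0,512,384,1.5,"w11.png")
```

```text
[-0.57287726  0.11144665 -0.70152929] [-0.00763276  0.07647901  0.0342012 ] [0.61739533 0.18944247 0.05997267] [-7.61660725e-05  2.15197557e-02  9.99768419e-01 -5.59288981e-05] 0.011847833254458423 14.85
psi yaw of tool y: 0.043042834224289776
```

View pics/w11.png

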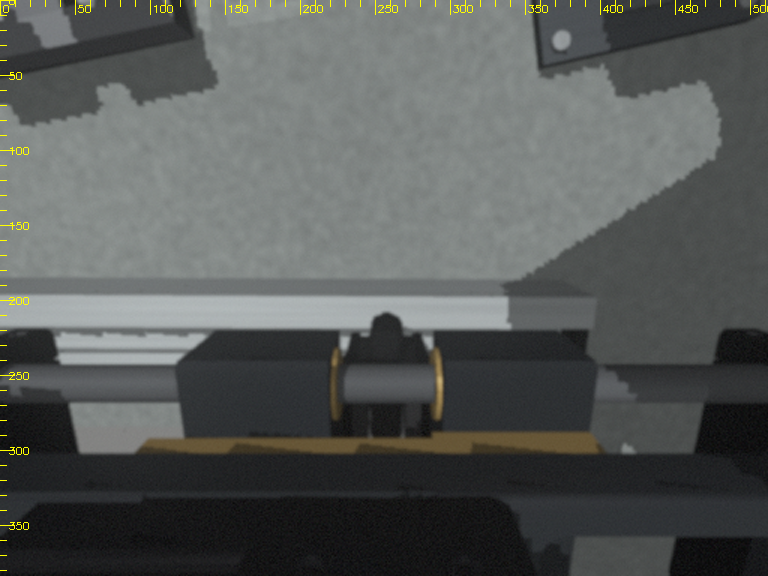

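Call:
jog_arm(deltas=[{"delta_rot":[0,0,0],"linear":[0,0,-0.1],"fingers":0.5},{"delta_rot":[0,0,0],"linear":[0,0,0],"fingers":3.5},{"delta_rot":[0,0,0],"linear":[0,0,0],"fingers":3.5},{"delta_rot":[0,0,0],"linear":[0,0,0],"fingers":3.5}])

```text
time: 15.4
eef_pos: [0.6174, 0.1895, 0.0591]
ee_rot: [0.0, 0.022, 1.0, 0.0]
ft_force: [0.8, -0.4, -0.7]
width: 0.0316
```

Call:
jog_arm(deltas=[{"delta_rot":[0,0,0],"linear":[0,0,3],"fingers":3.5},{"delta_rot":[0,0,0],"linear":[0,0,6],"fingers":3.5},{"delta_rot":[0,0,0.18],"linear":[-3,-3,3],"fingers":3.5},{"delta_rot":[0,0,0.18],"linear":[-3,-5,0],"fingers":3.5},{"delta_rot":[0,0,0.18],"linear":[-3,-5,0],"fingers":3.5}])

```text
time: 16.02
eef_pos: [0.5265, 0.0585, 0.1797]
ee_rot: [0.001, -0.249, 0.969, 0.0]
ft_force: [0.2, -1.6, -0.6]
width: 0.035
```

Call:
jog_arm(deltas=[{"delta_rot":[0,0,0.172],"linear":[-1,-2,0],"fingers":4},{"delta_rot":[0,0,0.172],"linear":[-1,-2,0],"fingers":4},{"delta_rot":[0,0,0.172],"linear":[-1,-2,0],"fingers":4},{"delta_rot":[0,0,0.172],"linear":[-1,-2,0],"fingers":4},{"delta_rot":[0,0,0.172],"linear":[-1,-1,0],"fingers":4}])

```text
time: 16.65
eef_pos: [0.4769, -0.0313, 0.1792]
ee_rot: [0.0, -0.629, 0.777, -0.0]
ft_force: [-0.2, -0.2, 0.1]
width: 0.04
```

Call:
jog_arm(deltas=[{"delta_rot":[0,0,0.172],"linear":[-0.9,-0.7,0],"fingers":4},{"delta_rot":[0,0,0.172],"linear":[0,0,-1.5],"fingers":4},{"delta_rot":[0,0,0],"linear":[0,0,0],"fingers":4},{"delta_rot":[0,0,0],"linear":[0,0,0],"fingers":4}])

```text
time: 17.15
eef_pos: [0.4688, -0.0374, 0.1645]
ee_rot: [-0.0, 0.751, -0.661, 0.0]
ft_force: [-0.6, -0.0, -0.2]
width: 0.04
```

Run:
```python
from h import *
s=state();print(s['ft_force'],s['eef_pos'],s['ee_rot'],s['width'],s['time'])
p,im2=shot("wrist"); crop(im2,210,120,310,250,5,"w12.png");cv2.imwrite("pics/w12raw.png",im2[:,:,::-1])
bar(p,.468,-.048,.004,np.pi/2+.138)
p,im2=shot("top"); crop(im2,160,100,290,180,6,"t12.png");cv2.imwrite("pics/t12raw.png",im2[:,:,::-1])
```

```text
[-0.5752033  -0.0079815  -0.18197179] [ 0.46877215 -0.03741457  0.16450711] [-1.80520064e-04  7.50517800e-01 -6.60850149e-01  2.80724420e-04] 0.0399953012210721 17.15
bot [(np.float64(253.6), np.float64(164.0)), (np.float64(265.3), np.float64(163.9)), (np.float64(254.2), np.float64(205.4)), (np.float64(265.5), np.float64(205.3))]
top [(np.float64(253.2), np.float64(167.2)), (np.float64(266.0), np.float64(167.1)), (np.float64(253.9), np.float64(212.1)), (np.float64(266.2), np.float64(212.0))]
```

View pics/w12.png

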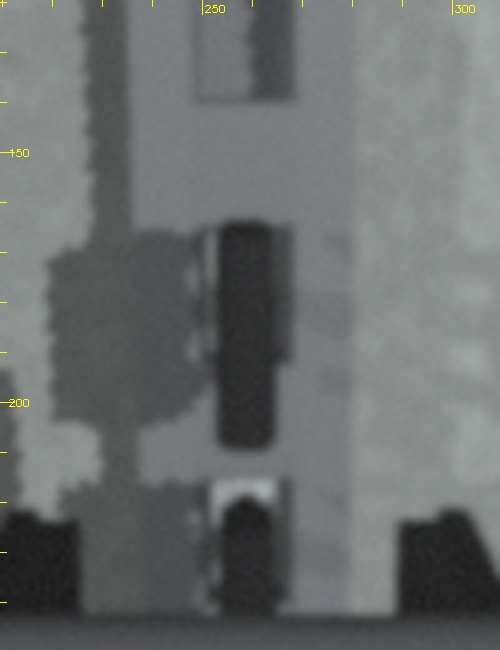

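View pics/t12.png

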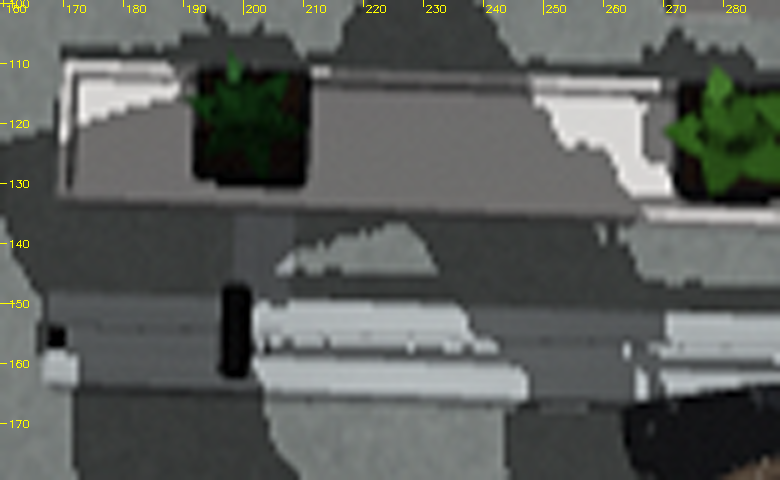

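Call:
jog_arm(deltas=[{"delta_rot":[0,0,0.011],"linear":[0.05,-1.3,-4],"fingers":4},{"delta_rot":[0,0,0],"linear":[0,0,-4],"fingers":4},{"delta_rot":[0,0,0],"linear":[0,0,-4.15],"fingers":4},{"delta_rot":[0,0,0],"linear":[0,0,0],"fingers":4},{"delta_rot":[0,0,0],"linear":[0,0,0],"fingers":4}])

```text
time: 17.88
eef_pos: [0.4703, -0.0502, 0.0439]
ee_rot: [-0.001, 0.755, -0.656, 0.001]
ft_force: [0.3, 1.4, 0.1]
width: 0.0396
```

Run:
```python
from h import *
s=state();print(s['ft_force'],s['eef_pos'],s['ee_rot'])
p,im2=shot("wrist"); crop(im2,180,120,340,250,5,"w13.png")
pt=eyes.camera_params("top")
a=p2w(pt,199,154.5,.088);b=p2w(pt,200.9,120.7,.058);print(a,b)
u=np.array([np.sin(.0462),np.cos(.0462)]); print("along", (a[:2]-b[:2])@u)
```

```text
[0.25542917 1.40295176 0.09187592] [ 0.47032934 -0.05019887  0.04390238] [-0.00082372  0.75497378 -0.65575384  0.00089666]
[0.61744205 0.18695201 0.088     ] [0.72042303 0.18464695 0.058     ]
along -0.002453430006637459
```

View pics/w13.png

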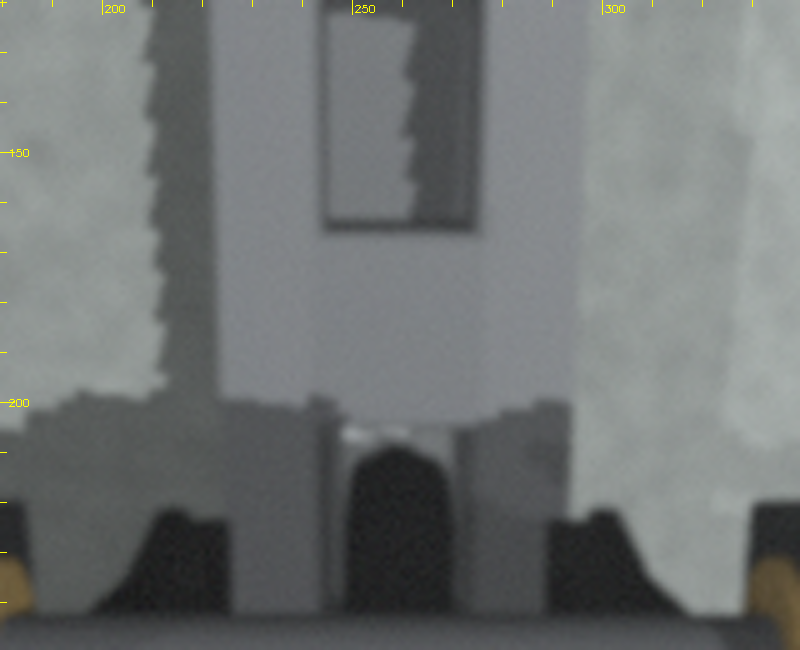

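Call:
jog_arm(deltas=[{"delta_rot":[0,0,0],"linear":[-0.1,0,-0.05],"fingers":4},{"delta_rot":[0,0,0],"linear":[0,0,0],"fingers":1},{"delta_rot":[0,0,0],"linear":[0,0,0],"fingers":0.5},{"delta_rot":[0,0,0],"linear":[0,0,0],"fingers":0.5},{"delta_rot":[0,0,0],"linear":[0,0,0],"fingers":0.5}])

```text
time: 18.55
eef_pos: [0.4679, -0.0505, 0.0421]
ee_rot: [-0.0, 0.755, -0.656, 0.0]
ft_force: [-0.2, -0.3, 1.3]
width: 0.0116
```

Call:
jog_arm(deltas=[{"delta_rot":[0,0,0],"linear":[0,0,5],"fingers":0.5},{"delta_rot":[0,0,0],"linear":[0,0,4.4],"fingers":0.5},{"delta_rot":[0,0,-0.06],"linear":[4,-4.7,0],"fingers":0.5},{"delta_rot":[0,0,-0.06],"linear":[4,-4.7,0],"fingers":0.5},{"delta_rot":[0,0,-0.06],"linear":[3,-4.7,0],"fingers":0.5}])

```text
time: 19.18
eef_pos: [0.5792, -0.1928, 0.1358]
ee_rot: [0.0, -0.692, 0.722, 0.0]
ft_force: [0.1, 0.7, -0.6]
width: 0.0121
```

Call:
jog_arm(deltas=[{"delta_rot":[0,0,-0.003],"linear":[0.8,-4,0],"fingers":0.5},{"delta_rot":[0,0,0],"linear":[0.8,-4,0],"fingers":0.5},{"delta_rot":[0,0,0],"linear":[0.05,0,-4],"fingers":0.5},{"delta_rot":[0,0,0],"linear":[0,0,0],"fingers":0.5},{"delta_rot":[0,0,0],"linear":[0,0,0],"fingers":0.5}])

```text
time: 19.8
eef_pos: [0.5949, -0.2714, 0.0968]
ee_rot: [-0.0, -0.692, 0.722, -0.0]
ft_force: [1.5, -0.1, 0.0]
width: 0.0116
```

Run:
```python
from h import *
s=state();print(s['ft_force'],s['eef_pos'],s['ee_rot'],s['width'])
p,im2=shot("wrist"); crop(im2,200,150,320,250,6,"w14.png");print(state()['eef_pos'])
```

```text
[ 1.52400887 -0.10913358  0.02497103] [ 0.59486183 -0.27140445  0.09676601] [-1.47466509e-04 -6.92110395e-01  7.21791541e-01 -3.88175271e-04] 0.011555918353079436
[ 0.59537901 -0.27131295  0.097563  ]
```

View pics/w14.png

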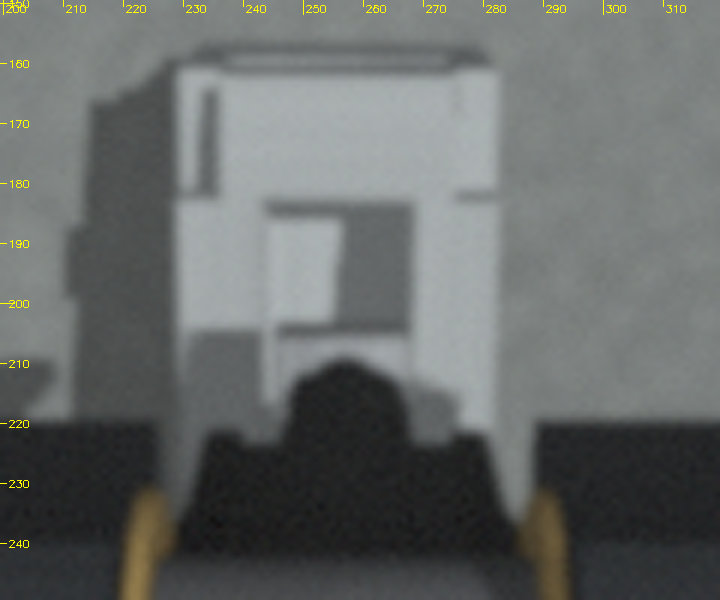

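Call:
jog_arm(deltas=[{"delta_rot":[0,0,-0.002],"linear":[0.05,-0.25,0],"fingers":0.5},{"delta_rot":[0,0,0],"linear":[0,0,-0.8],"fingers":0.5},{"delta_rot":[0,0,0],"linear":[0,0,-0.8],"fingers":0.5},{"delta_rot":[0,0,0],"linear":[0,0,-0.6],"fingers":0.5},{"delta_rot":[0,0,0],"linear":[0,0,-0.5],"fingers":0.5}])

```text
time: 20.48
eef_pos: [0.5947, -0.2739, 0.0683]
ee_rot: [-0.0, -0.691, 0.723, 0.0]
ft_force: [-0.4, -0.6, -0.4]
width: 0.0116
```

Call:
jog_arm(deltas=[{"delta_rot":[0,0,0],"linear":[0,0,-0.5],"fingers":0.5},{"delta_rot":[0,0,0],"linear":[0,0,-0.4],"fingers":0.5},{"delta_rot":[0,0,0],"linear":[0,0,0],"fingers":0.5},{"delta_rot":[0,0,0],"linear":[0,0,0],"fingers":0.5}])

```text
time: 20.98
eef_pos: [0.5951, -0.274, 0.0603]
ee_rot: [0.0, -0.691, 0.723, -0.0]
ft_force: [-0.1, -0.7, -1.1]
width: 0.0113
```

Call:
jog_arm(deltas=[{"delta_rot":[0,0,0],"linear":[0.12,1,0],"fingers":0.5},{"delta_rot":[0,0,0],"linear":[0.09,2,0],"fingers":0.5},{"delta_rot":[0,0,0],"linear":[0.14,3,0],"fingers":0.5},{"delta_rot":[0,0,0],"linear":[0.14,3,0],"fingers":0.5},{"delta_rot":[0,0,0],"linear":[0.14,3,0],"fingers":0.5}])

```text
time: 21.6
eef_pos: [0.6012, -0.1516, 0.0603]
ee_rot: [0.0, -0.691, 0.722, -0.0]
ft_force: [0.1, -0.0, -0.2]
width: 0.0114
```

Call:
jog_arm(deltas=[{"delta_rot":[0,0,0],"linear":[0.14,3,0],"fingers":0.5},{"delta_rot":[0,0,0],"linear":[0.14,3,0],"fingers":0.5},{"delta_rot":[0,0,0],"linear":[0.14,3,0],"fingers":0.5},{"delta_rot":[0,0,0],"linear":[0,0,0],"fingers":0.5},{"delta_rot":[0,0,0],"linear":[0,0,0],"fingers":0.5}])

```text
time: 22.22
eef_pos: [0.6052, -0.0634, 0.0602]
ee_rot: [-0.0, -0.691, 0.723, 0.0]
ft_force: [0.2, -0.7, -1.4]
width: 0.0118
```

Run:
```python
from h import *
s=state();print(s['ft_force'],s['eef_pos'],s['ee_rot'],s['width'],s['time'])
p,im2=shot("top"); crop(im2,160,95,390,180,3.4,"t15.png");cv2.imwrite("pics/t15raw.png",im2[:,:,::-1])
p,im2=shot("wrist"); crop(im2,0,0,512,384,1.5,"w15.png")
def pot(x,y,yaw=-.046):
    a=np.array([np.cos(yaw),np.sin(yaw),0]);b=np.array([-a[1],a[0],0])
    for z,h in((.058,.0275),):
        print([tuple(np.round(w2p(p,np.array([x,y,z])+i*h*a+j*h*b),1)) for i,j in((1,-1),(-1,-1),(1,1),(-1,1))])
pot(.7107,-.0467)
```

```text
[ 0.23025272 -0.69505825 -1.42051611] [ 0.60520515 -0.06338136  0.06019116] [-1.58547646e-05 -6.91352635e-01  7.22517497e-01  1.50930762e-05] 0.011804310913192381 22.225
[(np.float64(51.3), np.float64(228.4)), (np.float64(137.3), np.float64(228.5)), (np.float64(66.2), np.float64(303.4)), (np.float64(145.9), np.float64(303.5))]
```

View pics/t15.png

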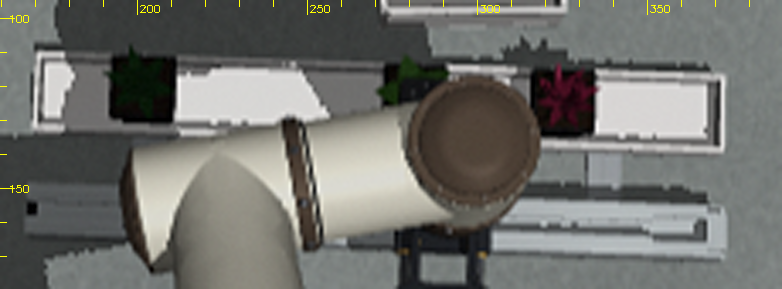

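View pics/w15.png

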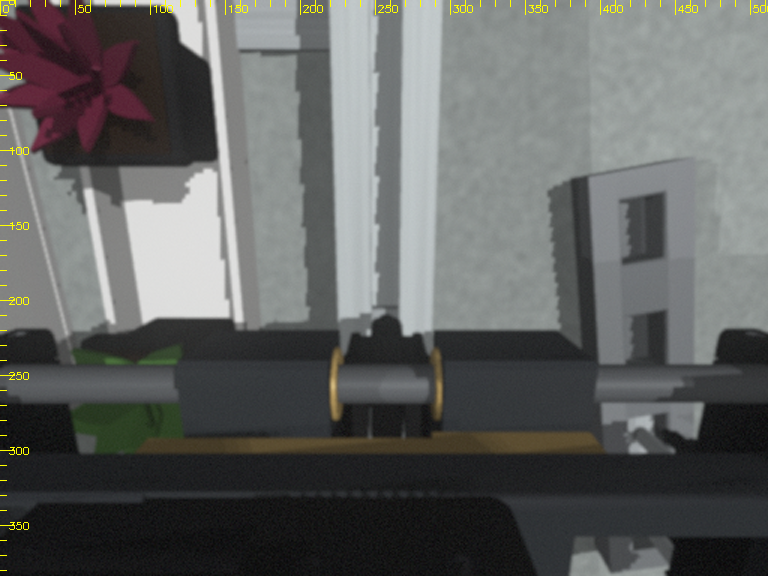

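Call:
jog_arm(deltas=[{"delta_rot":[0,0,0],"linear":[0.13,2.15,0],"fingers":0.5},{"delta_rot":[0,0,0],"linear":[0,0,0],"fingers":0.5},{"delta_rot":[0,0,-0.157],"linear":[0,0,0],"fingers":0.5},{"delta_rot":[0,0,-0.157],"linear":[0,0,0],"fingers":0.5},{"delta_rot":[0,0,-0.157],"linear":[0,0,0],"fingers":0.5}])

```text
time: 22.95
eef_pos: [0.6066, -0.0426, 0.06]
ee_rot: [-0.0, -0.501, 0.865, 0.0]
ft_force: [-0.5, 0.4, -0.8]
width: 0.0115
```

Call:
jog_arm(deltas=[{"delta_rot":[0,0,-0.157],"linear":[0,0,0],"fingers":0.5},{"delta_rot":[0,0,-0.157],"linear":[0,0,0],"fingers":0.5},{"delta_rot":[0,0,-0.157],"linear":[0,0,0],"fingers":0.5},{"delta_rot":[0,0,-0.157],"linear":[0,0,0],"fingers":0.5},{"delta_rot":[0,0,-0.157],"linear":[0,0,0],"fingers":0.5}])

```text
time: 23.58
eef_pos: [0.6058, -0.0425, 0.0596]
ee_rot: [-0.001, -0.132, 0.991, 0.0]
ft_force: [-0.0, 0.9, -1.0]
width: 0.0116
```

Call:
jog_arm(deltas=[{"delta_rot":[0,0,-0.157],"linear":[0,0,0],"fingers":0.5},{"delta_rot":[0,0,-0.157],"linear":[0,0,0],"fingers":0.5},{"delta_rot":[0,0,0],"linear":[0,0,-0.1],"fingers":0.5},{"delta_rot":[0,0,0],"linear":[0,0,0],"fingers":0.5}])

```text
time: 24.08
eef_pos: [0.6066, -0.0426, 0.0589]
ee_rot: [-0.0, 0.021, 1.0, -0.0]
ft_force: [1.1, 0.5, -0.6]
width: 0.0114
```

Call:
jog_arm(deltas=[{"delta_rot":[0,0,-0.003],"linear":[0,0.1,0],"fingers":0.5},{"delta_rot":[0,0,0],"linear":[0,0,0],"fingers":0.5},{"delta_rot":[0,0,0],"linear":[0,0,0],"fingers":3.5},{"delta_rot":[0,0,0],"linear":[0,0,0],"fingers":3.5},{"delta_rot":[0,0,0],"linear":[0,0,0],"fingers":3.5}])

```text
time: 24.7
eef_pos: [0.6068, -0.0415, 0.0592]
ee_rot: [0.0, 0.024, 1.0, 0.0]
ft_force: [-0.6, -0.5, -0.7]
width: 0.0318
```

Call:
jog_arm(deltas=[{"delta_rot":[0,0,0],"linear":[0,0,3],"fingers":3.5},{"delta_rot":[0,0,0],"linear":[0,0,6],"fingers":3.5},{"delta_rot":[0,0,0.18],"linear":[-3,2,1.5],"fingers":4},{"delta_rot":[0,0,0.18],"linear":[-3,1.5,0],"fingers":4},{"delta_rot":[0,0,0.18],"linear":[-3,1.5,0],"fingers":4}])

```text
time: 25.32
eef_pos: [0.5159, 0.0089, 0.1645]
ee_rot: [0.001, -0.247, 0.969, 0.0]
ft_force: [-0.3, 0.7, 0.2]
width: 0.0395
```

Call:
jog_arm(deltas=[{"delta_rot":[0,0,0.173],"linear":[-1.1,0.2,0],"fingers":4},{"delta_rot":[0,0,0.173],"linear":[-1.1,0.2,0],"fingers":4},{"delta_rot":[0,0,0.173],"linear":[-1.1,0.2,0],"fingers":4},{"delta_rot":[0,0,0.173],"linear":[-1.1,0.3,0],"fingers":4},{"delta_rot":[0,0,0.173],"linear":[-1.1,0.3,0],"fingers":4}])

```text
time: 25.95
eef_pos: [0.4613, 0.0206, 0.1642]
ee_rot: [0.0, -0.63, 0.776, -0.0]
ft_force: [0.4, 1.5, -1.3]
width: 0.0399
```

Call:
jog_arm(deltas=[{"delta_rot":[0,0,0.173],"linear":[0,0,0],"fingers":4},{"delta_rot":[0,0,0.173],"linear":[0,0,0],"fingers":4},{"delta_rot":[0,0,0],"linear":[0,0,0],"fingers":4},{"delta_rot":[0,0,0],"linear":[0,0,0],"fingers":4}])

```text
time: 26.45
eef_pos: [0.4617, 0.0205, 0.1641]
ee_rot: [-0.0, 0.752, -0.659, 0.0]
ft_force: [-0.0, -1.3, -0.5]
width: 0.0398
```

Run:
```python
from h import *
s=state();print(s['ft_force'],s['eef_pos'],s['ee_rot'],s['width'],s['time'])
q=s['ee_rot'];print("yaw",2*np.arctan2(q[1],-q[2]) - np.pi/2)
p,im2=shot("wrist"); crop(im2,210,120,310,250,5,"w16.png")
bar(p,.4605,.009,.004,np.pi/2+.138)
p,im2=shot("top"); crop(im2,160,95,390,180,3.4,"t16.png");cv2.imwrite("pics/t16raw.png",im2[:,:,::-1])
```

```text
[-0.03313928 -1.27193505 -0.48861298] [0.46170085 0.02051709 0.16410269] [-5.39024200e-05  7.51717549e-01 -6.59485196e-01  1.31031810e-05] 0.03979825271479166 26.45
yaw 0.13052888868574208
bot [(np.float64(254.2), np.float64(163.2)), (np.float64(265.9), np.float64(163.1)), (np.float64(254.6), np.float64(204.7)), (np.float64(265.9), np.float64(204.6))]
top [(np.float64(253.9), np.float64(166.3)), (np.float64(266.7), np.float64(166.2)), (np.float64(254.4), np.float64(211.4)), (np.float64(266.7), np.float64(211.3))]
```

View pics/w16.png

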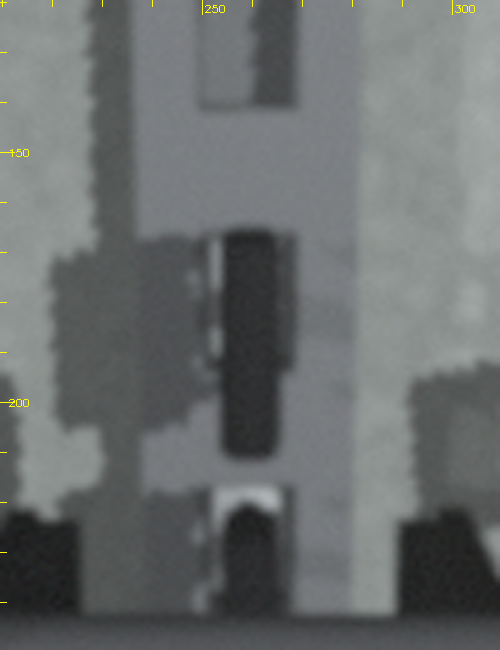

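View pics/t16.png

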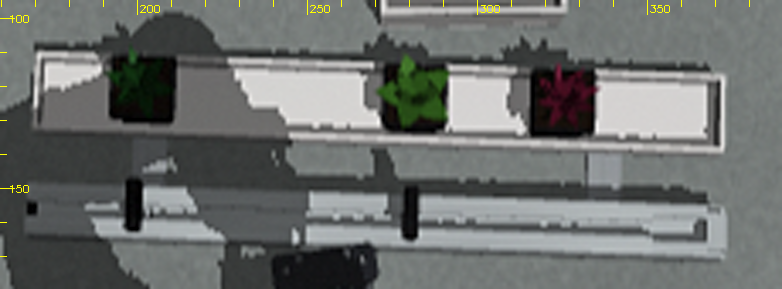

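Call:
jog_arm(deltas=[{"delta_rot":[0,0,0.007],"linear":[-0.1,-1.2,-4],"fingers":4},{"delta_rot":[0,0,0],"linear":[0,0,-4],"fingers":4},{"delta_rot":[0,0,0],"linear":[0,0,-4.15],"fingers":4},{"delta_rot":[0,0,0],"linear":[0,0,0],"fingers":4},{"delta_rot":[0,0,0],"linear":[0,0,0],"fingers":4}])

```text
time: 27.18
eef_pos: [0.4619, 0.0089, 0.0437]
ee_rot: [-0.001, 0.755, -0.656, 0.001]
ft_force: [0.6, 0.3, 0.4]
width: 0.0405
```

Run:
```python
from h import *
s=state();print(s['ft_force'],s['eef_pos'],s['ee_rot'])
p,im2=shot("wrist"); crop(im2,180,120,340,250,5,"w17.png")
```

```text
[0.6471875  0.27628819 0.44202648] [0.46187558 0.0088618  0.04368631] [-7.47999140e-04  7.54905923e-01 -6.55832351e-01  6.44135536e-04]
```

View pics/w17.png

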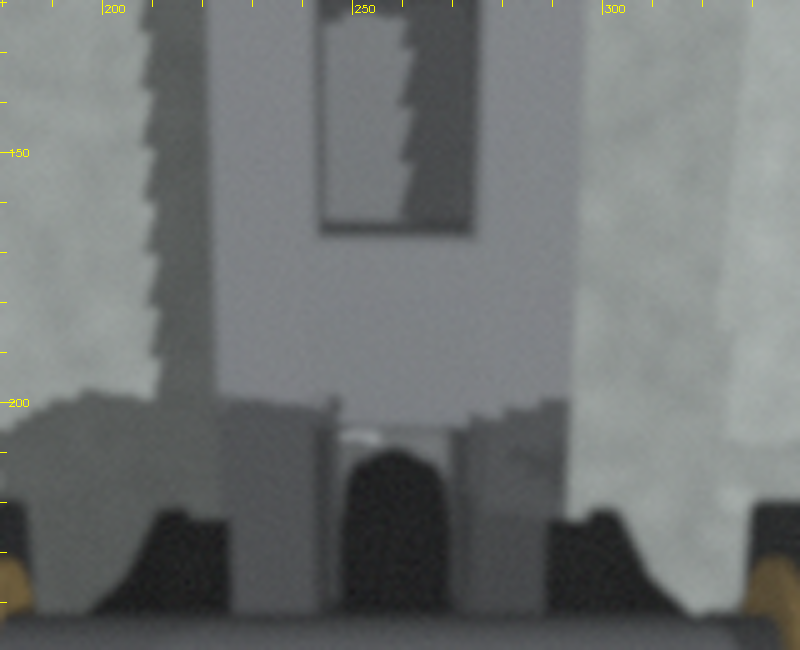

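Same picture as last time (bar cols 248–269, fingers 225–288). Same grasp and carry.

Call:
jog_arm(deltas=[{"delta_rot":[0,0,0],"linear":[-0.1,0,-0.05],"fingers":4},{"delta_rot":[0,0,0],"linear":[0,0,0],"fingers":1},{"delta_rot":[0,0,0],"linear":[0,0,0],"fingers":0.5},{"delta_rot":[0,0,0],"linear":[0,0,0],"fingers":0.5},{"delta_rot":[0,0,0],"linear":[0,0,0],"fingers":0.5}])

```text
time: 27.85
eef_pos: [0.4598, 0.0085, 0.0421]
ee_rot: [-0.0, 0.755, -0.656, 0.0]
ft_force: [0.3, -0.4, 1.5]
width: 0.012
```

Call:
jog_arm(deltas=[{"delta_rot":[0,0,0],"linear":[0,0,5],"fingers":0.5},{"delta_rot":[0,0,0],"linear":[0,0,5],"fingers":0.5},{"delta_rot":[0,0,-0.06],"linear":[2,-5.4,0],"fingers":0.5},{"delta_rot":[0,0,-0.06],"linear":[2,-5.4,0],"fingers":0.5},{"delta_rot":[0,0,-0.06],"linear":[2.5,-5.4,0],"fingers":0.5}])

```text
time: 28.48
eef_pos: [0.5249, -0.1548, 0.1421]
ee_rot: [0.0, -0.692, 0.722, 0.0]
ft_force: [0.3, 1.5, -0.6]
width: 0.0112
```

Call:
jog_arm(deltas=[{"delta_rot":[0,0,-0.005],"linear":[3,-4,0],"fingers":0.5},{"delta_rot":[0,0,0],"linear":[3,-4,0],"fingers":0.5},{"delta_rot":[0,0,0],"linear":[1,-4,0],"fingers":0.5},{"delta_rot":[0,0,0],"linear":[0,0,0],"fingers":0.5}])

```text
time: 28.98
eef_pos: [0.5945, -0.2759, 0.1404]
ee_rot: [-0.001, -0.69, 0.724, 0.001]
ft_force: [-1.0, 0.5, -1.5]
width: 0.0119
```

Call:
jog_arm(deltas=[{"delta_rot":[0,0,0],"linear":[0.05,0.2,-2],"fingers":0.5},{"delta_rot":[0,0,0],"linear":[0,0,-2.3],"fingers":0.5},{"delta_rot":[0,0,0],"linear":[0,0,0],"fingers":0.5},{"delta_rot":[0,0,0],"linear":[0,0,0],"fingers":0.5},{"delta_rot":[0,0,0],"linear":[0,0,0],"fingers":0.5}])

```text
time: 29.6
eef_pos: [0.5959, -0.2714, 0.1004]
ee_rot: [0.001, -0.691, 0.723, -0.001]
ft_force: [-0.8, -0.3, -0.6]
width: 0.012
```

Run:
```python
from h import *
s=state();print(s['ft_force'],s['eef_pos'],s['ee_rot'],s['width'])
p,im2=shot("wrist"); crop(im2,200,150,320,250,6,"w18.png")
```

```text
[-0.78601822 -0.25469311 -0.59758245] [ 0.59589618 -0.27136665  0.10039813] [ 5.63378092e-04 -6.91200491e-01  7.22662199e-01 -9.54268911e-04] 0.011997511343648338
```

View pics/w18.png

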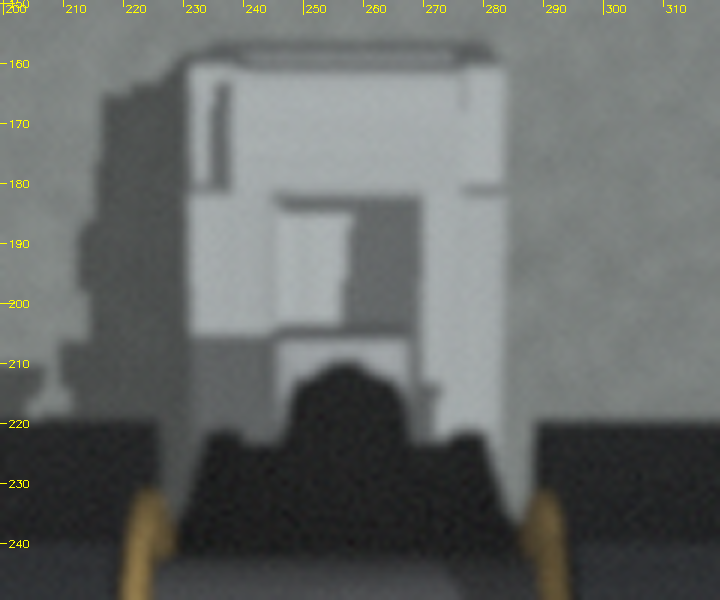

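Call:
jog_arm(deltas=[{"delta_rot":[0,0,0],"linear":[0,-0.2,-0.8],"fingers":0.5},{"delta_rot":[0,0,0],"linear":[0,0,-0.8],"fingers":0.5},{"delta_rot":[0,0,0],"linear":[0,0,-0.6],"fingers":0.5},{"delta_rot":[0,0,0],"linear":[0,0,-0.5],"fingers":0.5},{"delta_rot":[0,0,0],"linear":[0,0,0],"fingers":0.5}])

```text
time: 30.28
eef_pos: [0.5949, -0.2734, 0.0713]
ee_rot: [-0.0, -0.691, 0.723, 0.001]
ft_force: [-0.6, -0.2, -0.7]
width: 0.0119
```

Call:
jog_arm(deltas=[{"delta_rot":[0,0,0],"linear":[0,0,-0.5],"fingers":0.5},{"delta_rot":[0,0,0],"linear":[0,0,-0.5],"fingers":0.5},{"delta_rot":[0,0,0],"linear":[0,0,-0.2],"fingers":0.5},{"delta_rot":[0,0,0],"linear":[0,0,0],"fingers":0.5}])

```text
time: 30.78
eef_pos: [0.5951, -0.2735, 0.0598]
ee_rot: [-0.0, -0.691, 0.723, 0.0]
ft_force: [0.3, 0.2, -0.2]
width: 0.0118
```

Call:
jog_arm(deltas=[{"delta_rot":[0,0,0],"linear":[0.12,1,0],"fingers":0.5},{"delta_rot":[0,0,0],"linear":[0.12,2.4,0],"fingers":0.5},{"delta_rot":[0,0,0],"linear":[0.12,2.5,0],"fingers":0.5},{"delta_rot":[0,0,0],"linear":[0.12,2.5,0],"fingers":0.5},{"delta_rot":[0,0,0],"linear":[0,0,0],"fingers":0.5}])

```text
time: 31.4
eef_pos: [0.6004, -0.1875, 0.0605]
ee_rot: [0.0, -0.692, 0.722, -0.0]
ft_force: [0.7, -0.8, -0.5]
width: 0.0121
```

Run:
```python
from h import *
s=state();print(s['ft_force'],s['eef_pos'],s['ee_rot'],s['width'],s['time'])
p,im2=shot("top"); crop(im2,160,95,390,180,3.4,"t19.png");cv2.imwrite("pics/t19raw.png",im2[:,:,::-1])
p,im2=shot("wrist"); crop(im2,0,0,512,384,1.5,"w19.png")
```

```text
[ 0.74806802 -0.84876615 -0.54419906] [ 0.60040904 -0.18751341  0.0604787 ] [ 2.29144391e-04 -6.92053731e-01  7.21845933e-01 -1.74609748e-04] 0.012146899341049231 31.4
```

View pics/t19.png

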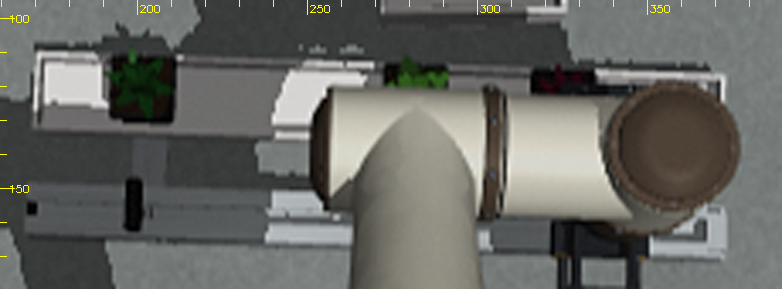

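View pics/w19.png

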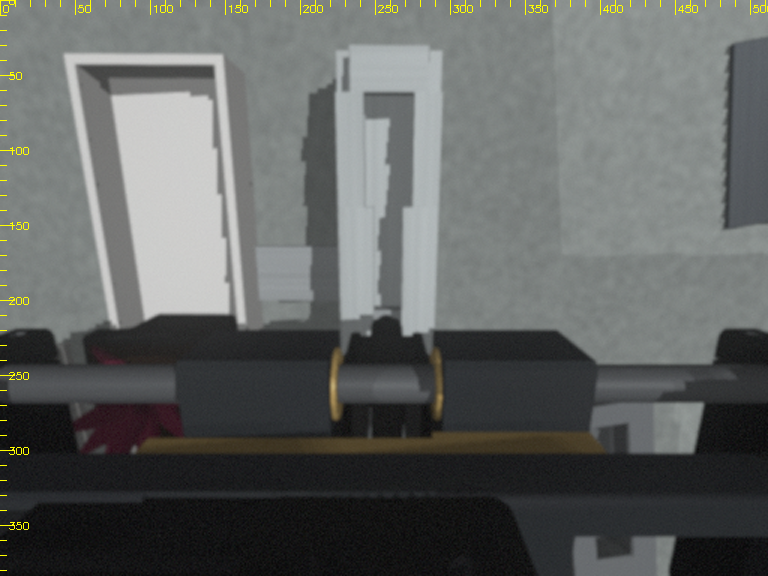

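Call:
jog_arm(deltas=[{"delta_rot":[0,0,0],"linear":[0.06,2.05,0],"fingers":0.5},{"delta_rot":[0,0,0],"linear":[0,0,0],"fingers":0.5},{"delta_rot":[0,0,-0.157],"linear":[0,0,0],"fingers":0.5},{"delta_rot":[0,0,-0.157],"linear":[0,0,0],"fingers":0.5},{"delta_rot":[0,0,-0.157],"linear":[0,0,0],"fingers":0.5}])

```text
time: 32.12
eef_pos: [0.6006, -0.1692, 0.06]
ee_rot: [-0.0, -0.501, 0.866, -0.0]
ft_force: [0.5, 0.0, -0.4]
width: 0.0116
```

Call:
jog_arm(deltas=[{"delta_rot":[0,0,-0.157],"linear":[0,0,0],"fingers":0.5},{"delta_rot":[0,0,-0.157],"linear":[0,0,0],"fingers":0.5},{"delta_rot":[0,0,-0.157],"linear":[0,0,0],"fingers":0.5},{"delta_rot":[0,0,-0.157],"linear":[0,0,0],"fingers":0.5},{"delta_rot":[0,0,-0.157],"linear":[0,0,0],"fingers":0.5}])

```text
time: 32.75
eef_pos: [0.5995, -0.169, 0.0595]
ee_rot: [-0.001, -0.132, 0.991, 0.0]
ft_force: [-0.4, 0.6, -0.2]
width: 0.012
```

Call:
jog_arm(deltas=[{"delta_rot":[0,0,-0.157],"linear":[0,0,0],"fingers":0.5},{"delta_rot":[0,0,-0.157],"linear":[0,0,0],"fingers":0.5},{"delta_rot":[0,0,0],"linear":[0,0,0],"fingers":0.5},{"delta_rot":[0,0,0],"linear":[0,0,0],"fingers":0.5}])

```text
time: 33.25
eef_pos: [0.6006, -0.1691, 0.0601]
ee_rot: [0.0, 0.021, 1.0, -0.0]
ft_force: [-0.1, 0.7, -1.0]
width: 0.0118
```

Correct y by +1.6 mm and release.

Call:
jog_arm(deltas=[{"delta_rot":[0,0,-0.003],"linear":[0.02,0.16,-0.1],"fingers":0.5},{"delta_rot":[0,0,0],"linear":[0,0,0],"fingers":0.5},{"delta_rot":[0,0,0],"linear":[0,0,0],"fingers":3.5},{"delta_rot":[0,0,0],"linear":[0,0,0],"fingers":3.5},{"delta_rot":[0,0,0],"linear":[0,0,0],"fingers":3.5}])

```text
time: 33.88
eef_pos: [0.6009, -0.1674, 0.0592]
ee_rot: [0.0, 0.024, 1.0, -0.0]
ft_force: [-0.2, -1.2, 0.0]
width: 0.0318
```

Call:
jog_arm(deltas=[{"delta_rot":[0,0,0],"linear":[0,0,3],"fingers":3.5},{"delta_rot":[0,0,0],"linear":[0,0,6],"fingers":3.5},{"delta_rot":[0,0,0.18],"linear":[-4,2,3],"fingers":4},{"delta_rot":[0,0,0.18],"linear":[-4,4,0],"fingers":4},{"delta_rot":[0,0,0.18],"linear":[-4,4,0],"fingers":4}])

```text
time: 34.5
eef_pos: [0.4798, -0.0666, 0.1796]
ee_rot: [0.001, -0.246, 0.969, 0.0]
ft_force: [1.0, 0.1, 0.5]
width: 0.04
```

Call:
jog_arm(deltas=[{"delta_rot":[0,0,0.175],"linear":[-3,5,0],"fingers":0},{"delta_rot":[0,0,0.175],"linear":[-2,5,0],"fingers":0},{"delta_rot":[0,0,0.175],"linear":[0,6,0],"fingers":0},{"delta_rot":[0,0,0.175],"linear":[0,6,0],"fingers":0},{"delta_rot":[0,0,0.175],"linear":[0,6,0],"fingers":0}])

```text
time: 35.12
eef_pos: [0.4305, 0.2147, 0.1797]
ee_rot: [0.001, -0.634, 0.773, -0.0]
ft_force: [0.5, -0.1, -0.4]
width: 0.0023
```

Call:
jog_arm(deltas=[{"delta_rot":[0,0,0.175],"linear":[0,3,0],"fingers":0},{"delta_rot":[0,0,0.16],"linear":[0,3,0],"fingers":0},{"delta_rot":[0,0,0],"linear":[0,0,0],"fingers":0}])

```text
time: 35.5
eef_pos: [0.4308, 0.2743, 0.179]
ee_rot: [-0.0, 0.753, -0.658, 0.0]
ft_force: [0.4, 0.5, 0.2]
width: 0.0005
```

Run:
```python
from h import *
s=state();print(s['ft_force'],s['eef_pos'],s['ee_rot'],s['width'],s['time'])
q=s['ee_rot'];print("yaw",2*np.arctan2(q[1],-q[2]) - np.pi/2)
p,im2=shot("top"); crop(im2,160,95,290,175,6,"t20a.png");crop(im2,260,95,390,175,6,"t20b.png");crop(im2,0,0,512,384,1.5,"t20.png");cv2.imwrite("pics/t20raw.png",im2[:,:,::-1])
p,im2=shot("side"); crop(im2,130,100,390,300,3,"s20.png")
```

```text
[0.41400458 0.47564832 0.19017713] [0.43081066 0.27432467 0.17898731] [-2.19476318e-04  7.52890926e-01 -6.58145276e-01  2.65521129e-05] 0.00048382355395421446 35.5
yaw 0.1340910216949187
```

View pics/t20a.png

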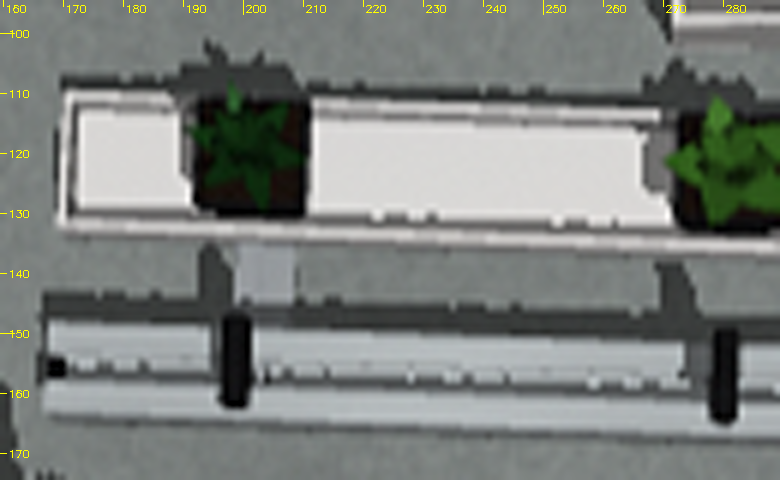

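View pics/t20b.png

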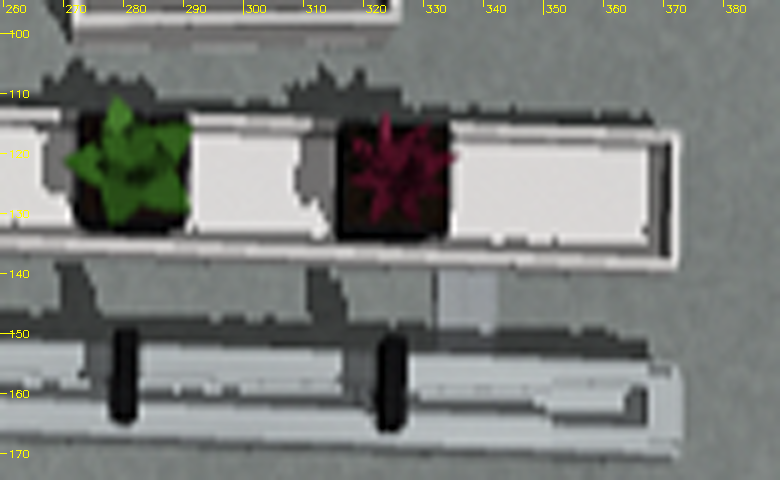

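View pics/s20.png

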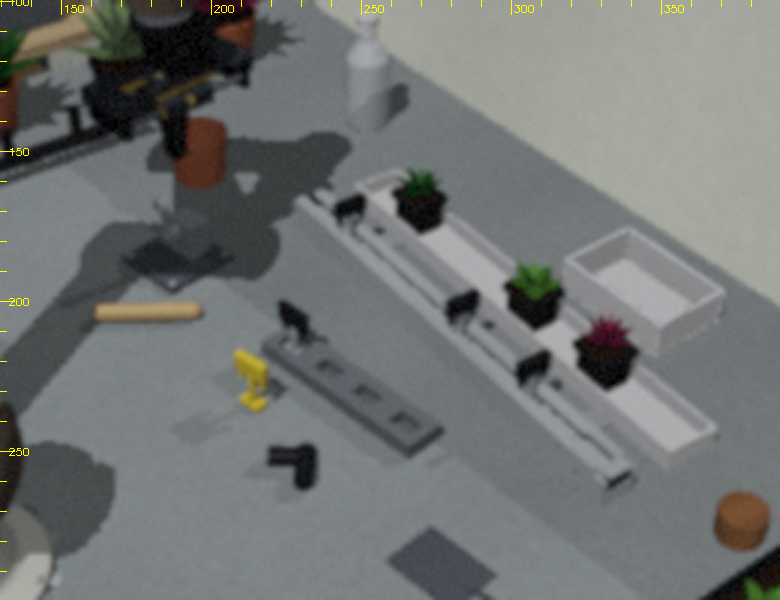

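View pics/t20.png

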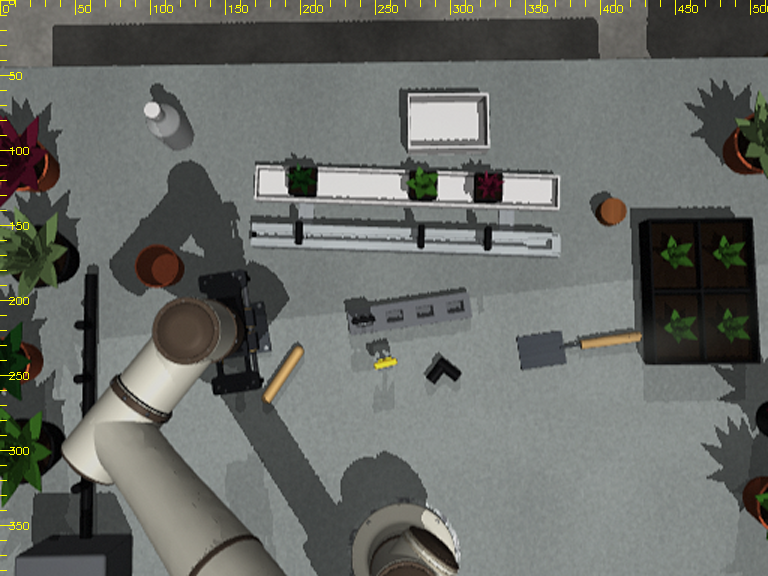

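Run:
```python
from h import *
pt=eyes.camera_params("top"); u=np.array([np.sin(.0462),np.cos(.0462)])
for n,a,b in (("p0",(198.7,154.5),(200.9,120.7)),("p1",(279.9,157),(281.2,123)),("p2",(324.9,158.5),(325,124.8))):
    A=p2w(pt,*a,.088);B=p2w(pt,*b,.058);print(n,A,B,(A[:2]-B[:2])@u)
    def pr(X): return w2p(pt,X)
```

```text
p0 [0.61745305 0.18779495 0.088     ] [0.72042303 0.18464695 0.058     ] -0.001610883814167109
p1 [ 0.60739212 -0.04023787  0.088     ] [ 0.71065202 -0.04730419  0.058     ] 0.002289868389764021
p2 [ 0.60149608 -0.16651794  0.088     ] [ 0.70372852 -0.17370511  0.058     ] 0.0024580426009894337
```

Run:
```python
from h import *
im=cv2.imread("pics/t20raw.png").astype(float).mean(2)
pt=eyes.camera_params("top"); u=np.array([np.sin(.0462),np.cos(.0462)])
def edges(r,c0,c1):
    l=im[r,c0:c1]; lo,hi=l.min(),np.percentile(l,85); t=(lo+hi)/2; w=np.where(l<t)[0]
    a,b=w[0],w[-1]
    ea=c0+a-1+(l[a-1]-t)/(l[a-1]-l[a]) ; eb=c0+b+(t-l[b])/(l[b+1]-l[b]); return round(ea,2),round(eb,2)
for n,c in (("p0",201),("p1",281),("p2",325)):
    print(n,"pot",[(r,edges(r,c-13,c+16)) for r in range(124,131)])
for n,c in (("b0",199),("b1",280),("b2",325)):
    print(n,[(r,edges(r,c-8,c+9)) for r in (150,151,152,153,154,159,160)])
# forward predictions
def pr(P,z,h,yaw=-.0462):
    a=np.array([np.cos(yaw),np.sin(yaw),0]);b=np.array([-a[1],a[0],0])
    return [w2p(pt,np.array([P[0],P[1],z])+j*h*b)[0].round(2) for j in (1,-1)]
for P in ((.6174,.1895),(.6068,-.0415),(.6009,-.1674)): print("bar",pr(P,.088,.006),pr(P,.064,.006))
for P in ((.7203,.1846),(.7107,-.0467),(.7039,-.1723)): print("pot",pr(P,.058,.0275))
```

```text
p0 pot [(124, (np.float64(190.89), np.float64(211.05))), (125, (np.float64(191.53), np.float64(211.05))), (126, (np.float64(191.63), np.float64(211.06))), (127, (np.float64(191.55), np.float64(210.76))), (128, (np.float64(191.56), np.float64(210.62))), (129, (np.float64(192.17), np.float64(210.59))), (130, (np.float64(193.56), np.float64(210.52)))]
p1 pot [(124, (np.float64(271.18), np.float64(290.91))), (125, (np.float64(271.16), np.float64(290.9))), (126, (np.float64(267.97), np.float64(290.91))), (127, (np.float64(271.01), np.float64(290.76))), (128, (np.float64(270.95), np.float64(290.68))), (129, (np.float64(271.42), np.float64(291.1))), (130, (np.float64(271.57), np.float64(291.2)))]
p2 pot [(124, (np.float64(315.13), np.float64(334.55))), (125, (np.float64(315.13), np.float64(334.56))), (126, (np.float64(314.74), np.float64(334.54))), (127, (np.float64(314.29), np.float64(334.54))), (128, (np.float64(314.28), np.float64(334.56))), (129, (np.float64(312.96), np.float64(334.6))), (130, (np.float64(314.02), np.float64(334.45)))]
b0 [(150, (np.float64(194.93), np.float64(201.48)))
[... 675 characters left out ...]
.float64(326.81))), (151, (np.float64(323.22), np.float64(327.3))), (152, (np.float64(322.5), np.float64(327.42))), (153, (np.float64(322.3), np.float64(327.37))), (154, (np.float64(321.41), np.float64(327.39))), (159, (np.float64(316.9), np.float64(327.31))), (160, (np.float64(318.23), np.float64(327.43)))]
bar [np.float64(195.96), np.float64(200.23)] [np.float64(197.0), np.float64(201.19)]
bar [np.float64(278.22), np.float64(282.49)] [np.float64(277.82), np.float64(282.01)]
bar [np.float64(323.08), np.float64(327.36)] [np.float64(321.9), np.float64(326.09)]
pot [np.float64(191.41), np.float64(210.42)]
pot [np.float64(271.48), np.float64(290.51)]
pot [np.float64(314.99), np.float64(334.03)]
```

Call:
jog_arm(deltas=[{"delta_rot":[0,0,0.026],"linear":[-0.5,-1.5,-3],"fingers":0},{"delta_rot":[0,0,0],"linear":[0,0,-5],"fingers":0},{"delta_rot":[0,0,0],"linear":[0,0,-1.6],"fingers":0},{"delta_rot":[0,0,0],"linear":[0,0,0],"fingers":0}])

```text
time: 36.1
eef_pos: [0.4252, 0.2558, 0.0821]
ee_rot: [0.002, 0.76, -0.65, -0.0]
ft_force: [-0.0, -0.8, -0.0]
width: 0.0002
```

Call:
jog_arm(deltas=[{"delta_rot":[0,0,0],"linear":[-0.2,1.2,0],"fingers":0},{"delta_rot":[0,0,0],"linear":[-0.2,1.2,0],"fingers":0},{"delta_rot":[0,0,0],"linear":[-0.2,1.2,0],"fingers":0},{"delta_rot":[0,0,0],"linear":[0,0,0],"fingers":0}])

```text
time: 36.6
eef_pos: [0.4198, 0.2945, 0.0835]
ee_rot: [-0.0, 0.761, -0.649, 0.0]
ft_force: [1.1, -2.9, 0.8]
width: 0.0009
```

Call:
jog_arm(deltas=[{"delta_rot":[0,0,0],"linear":[-0.15,1,0],"fingers":0},{"delta_rot":[0,0,0],"linear":[-0.15,1.2,0],"fingers":0},{"delta_rot":[0,0,0],"linear":[0,0.1,0],"fingers":0},{"delta_rot":[0,0,0],"linear":[0,0,0],"fingers":0}])

```text
time: 37.1
eef_pos: [0.4153, 0.3144, 0.0817]
ee_rot: [0.003, 0.76, -0.649, 0.0]
ft_force: [0.6, -6.5, -0.7]
width: 0.0005
```

Call:
jog_arm(deltas=[{"delta_rot":[0,0,0],"linear":[-0.05,0.4,0],"fingers":0},{"delta_rot":[0,0,0],"linear":[0,0,0],"fingers":0},{"delta_rot":[0,0,0],"linear":[0,0,0],"fingers":0}])

```text
time: 37.48
eef_pos: [0.4145, 0.317, 0.081]
ee_rot: [0.005, 0.76, -0.65, 0.0]
ft_force: [2.1, -7.5, -4.3]
width: 0.0004
```

Call:
jog_arm(deltas=[{"delta_rot":[0,0,0],"linear":[0.4,-2.5,0],"fingers":0},{"delta_rot":[0,0,0],"linear":[0.8,-5,0],"fingers":0},{"delta_rot":[0,0,0],"linear":[0,-2,5],"fingers":0},{"delta_rot":[0,0,0],"linear":[0,-2,5],"fingers":0},{"delta_rot":[0,0,0],"linear":[0,0,0],"fingers":0}])

```text
time: 38.1
eef_pos: [0.4308, 0.2065, 0.1878]
ee_rot: [-0.007, 0.76, -0.65, 0.001]
ft_force: [-0.6, 0.6, 0.2]
width: 0.0006
```

Call:
jog_arm(deltas=[{"delta_rot":[0,0,0],"linear":[0,0,0],"fingers":0},{"delta_rot":[0,0,0],"linear":[0,0,0],"fingers":0},{"delta_rot":[0,0,0],"linear":[0,0,0],"fingers":0},{"delta_rot":[0,0,0],"linear":[0,0,0],"fingers":0}])

```text
time: 38.6
eef_pos: [0.4281, 0.2057, 0.1823]
ee_rot: [0.001, 0.761, -0.649, -0.0]
ft_force: [0.3, -1.5, 0.6]
width: 0.0006
```

Run:
```python
from h import *
s=state();print(s['ft_force'],s['eef_pos'],s['time'])
p,im2=shot("top"); crop(im2,0,0,512,384,1.5,"t21.png");cv2.imwrite("pics/t21raw.png",im2[:,:,::-1])
a=cv2.imread("pics/t20raw.png").astype(int);b=cv2.imread("pics/t21raw.png").astype(int)
print(np.abs(a-b)[100:172,160:380].max(2).__gt__(40).sum())
p,im2=shot("side"); crop(im2,130,100,390,300,3,"s21.png")
```

```text
[ 0.26554334 -1.54964963  0.57064847] [0.42814721 0.20574066 0.18232323] 38.6
884
```

View pics/t21.png

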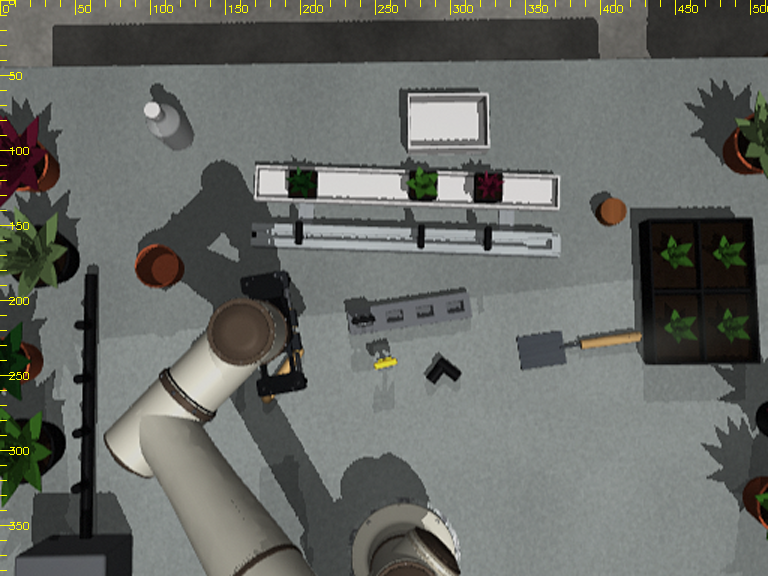

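View pics/s21.png

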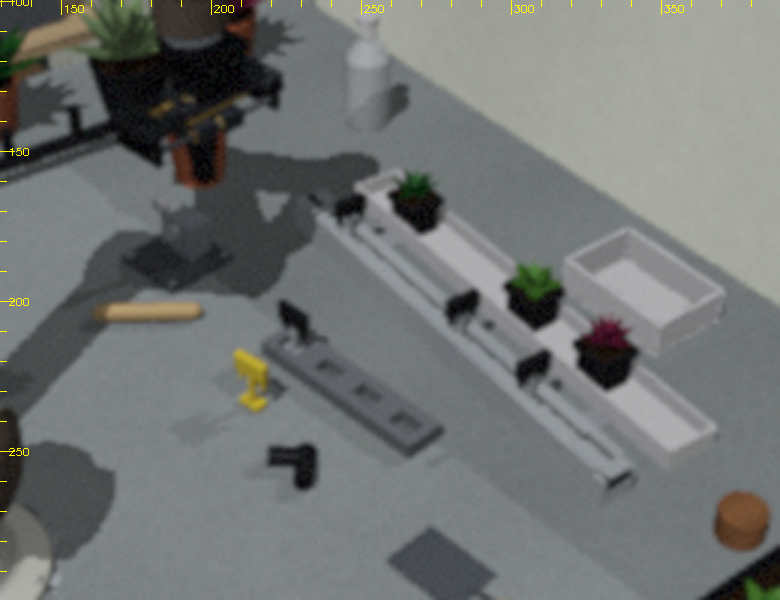

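Run:
```python
from h import *
im=cv2.imread("pics/t21raw.png")[:,:,::-1]
crop(im,160,95,290,175,6,"t21a.png");crop(im,260,95,390,175,6,"t21b.png")
```

```text
(no output)
```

View pics/t21a.png

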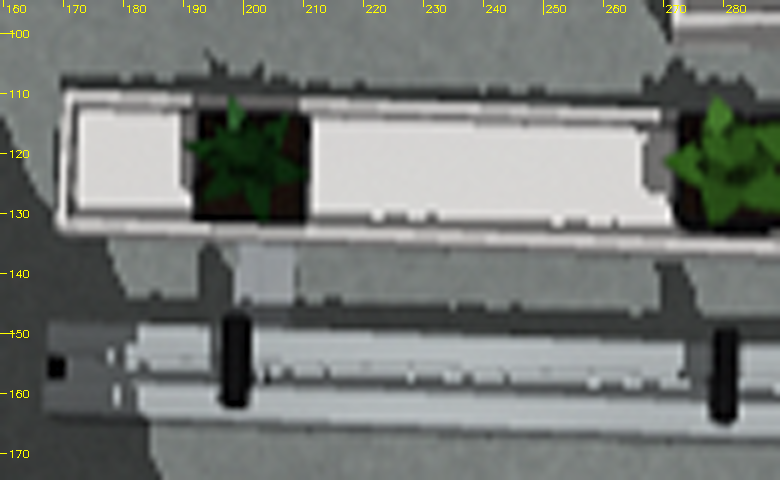

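View pics/t21b.png

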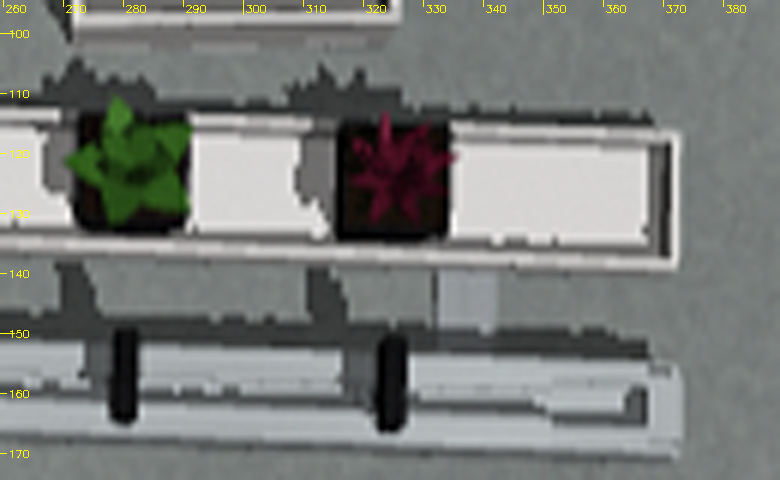

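Call:
jog_arm(deltas=[{"delta_rot":[0,0,0],"linear":[0,0,0],"fingers":0},{"delta_rot":[0,0,0],"linear":[0,0,0],"fingers":0},{"delta_rot":[0,0,0],"linear":[0,0,0],"fingers":0},{"delta_rot":[0,0,0],"linear":[0,0,0],"fingers":0},{"delta_rot":[0,0,0],"linear":[0,0,0],"fingers":0}])

```text
time: 39.33
eef_pos: [0.4283, 0.2056, 0.1831]
ee_rot: [0.0, 0.761, -0.649, 0.0]
ft_force: [-0.1, -0.1, -0.1]
width: 0.0004
```

Run:
```python
from h import *
p,im=shot("top");cv2.imwrite("pics/t22raw.png",im[:,:,::-1]); print(state()['time'])
crop(im,160,95,290,175,6,"t22a.png")
g=im.astype(float).mean(2)
for r in range(118,132,2): print(r,np.round(g[r,186:216]).astype(int))
```

```text
39.375
118 [211 212 215 219  76  74  57  18  21  23  23  27  26  24  20  22  21  17
  14  13  25  18  15  15  15  43 227 215 213 212]
120 [212 213 213 219 103  90  40  25  22  11  11  21  24  26  22  20  23  19
  11  18  15  10  15  18  14  56 227 215 212 212]
122 [212 212 214 218 101 110  47  16  15  21  21  15  14  17  16  13  16  16
  14  18  23  21  19  12  11  54 227 215 213 213]
124 [211 212 214 219 101 112  37  12  10  12  18  22  15  14  12  11  12  12
  10  14  22  21  19  19  15  56 226 216 213 212]
126 [212 212 213 216 177 105  20  10  20  22  21  22  20  22  17  23  21  20
  18  16  16  15  17  16  14 108 225 215 213 214]
128 [217 217 217 217 222 229  44  11  20  21  20  18  17  18  14  18  24  24
  20  16  16  18  17  17  15 107 225 215 213 214]
130 [100 101 101 102 102 108  26  12  12  14  17  15  17  18  18  17  18  20
  19  17  16  15  17  13  13  91 180 172 171 172]
```

View pics/t22a.png

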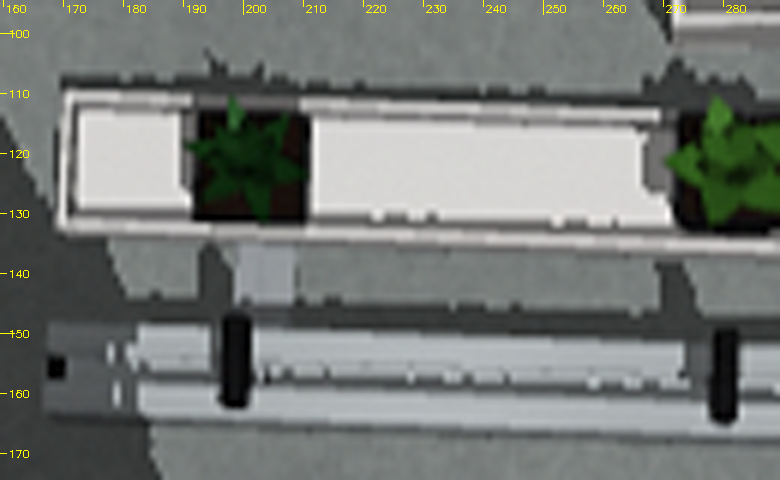

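Run:
```python
from h import *
pt=eyes.camera_params("top"); u=np.array([np.sin(.0462),np.cos(.0462)]);v=np.array([u[1],-u[0]])
for f,row in (("t20raw",120.5),("t21raw",122.3),("t22raw",122.3)):
    g=cv2.imread(f"pics/{f}.png").astype(float).mean(2)
    L=[];R=[]
    for r in range(118,130):
        l=g[r]
        b=next(c for c in range(204,220) if l[c]<120<=l[c+1]); R.append(b+(120-l[b])/(l[b+1]-l[b]))
    for r in range(127,130):
        l=g[r]
        b=next(c for c in range(195,180,-1) if l[c]<65<=l[c-1]); L.append(b-(65-l[b])/(l[b-1]-l[b]))
    c=(np.mean(L)+np.mean(R))/2; P=p2w(pt,c,row,.058); print(f,np.mean(L),np.mean(R),P,P[:2]@u,P[:2]@v)
print("post",np.array([.6174,.1895])@u,np.array([.6174,.1895])@v)
p,im=shot("side"); crop(im,240,140,300,190,12,"s23.png")
```

```text
t20raw 192.07459796771226 211.07843758862577 [0.72098409 0.18268954 0.058     ] 0.21579221700215645 0.7117775230836824
t21raw 191.85291257448685 211.27979906874225 [0.71570673 0.18273924 0.058     ] 0.21559813803991718 0.7065034962273519
t22raw 191.85003052510035 211.2813533725331 [0.71570675 0.18274116 0.058     ] 0.21560005522713588 0.7065034326559909
post 0.21781153177733859 0.607989429698255
```

View pics/s23.png

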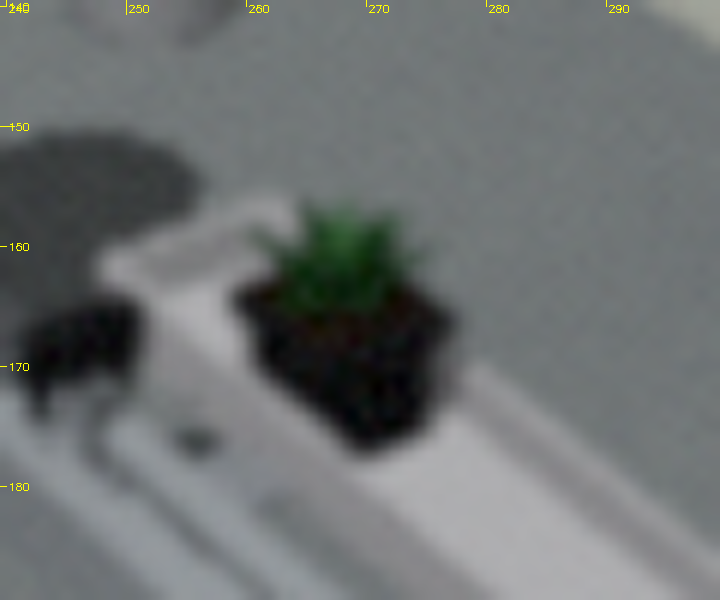

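Call:
jog_arm(deltas=[{"delta_rot":[0,0,0],"linear":[-0.5,-5.5,2],"fingers":0},{"delta_rot":[0,0,0],"linear":[-0.5,-5.5,2],"fingers":0},{"delta_rot":[0,0,0],"linear":[0,-5.5,2],"fingers":0},{"delta_rot":[0,0,0],"linear":[0,-5.5,2],"fingers":0},{"delta_rot":[0,0,0],"linear":[0,-5.5,0],"fingers":0}])

```text
time: 40.05
eef_pos: [0.4191, -0.071, 0.2651]
ee_rot: [-0.002, 0.761, -0.649, 0.002]
ft_force: [0.8, 0.4, -0.4]
width: 0.0004
```

Call:
jog_arm(deltas=[{"delta_rot":[0,0,0],"linear":[0,-5.5,0],"fingers":0},{"delta_rot":[0,0,0],"linear":[0,0,0],"fingers":0},{"delta_rot":[0,0,0],"linear":[0,0,0],"fingers":0},{"delta_rot":[0,0,0],"linear":[0,0,0],"fingers":0},{"delta_rot":[0,0,0],"linear":[0,0,0],"fingers":0}])

```text
time: 40.67
eef_pos: [0.4185, -0.1234, 0.2631]
ee_rot: [-0.0, 0.761, -0.648, 0.0]
ft_force: [-0.4, -0.2, -0.2]
width: 0.0002
```

Call:
jog_arm(deltas=[{"delta_rot":[0,0,0],"linear":[0,0,0],"fingers":0},{"delta_rot":[0,0,0],"linear":[0,0,0],"fingers":0},{"delta_rot":[0,0,0],"linear":[0,0,0],"fingers":0},{"delta_rot":[0,0,0],"linear":[0,0,0],"fingers":0},{"delta_rot":[0,0,0],"linear":[0,0,0],"fingers":0}])

```text
time: 41.3
eef_pos: [0.4183, -0.1244, 0.263]
ee_rot: [-0.0, 0.761, -0.649, -0.0]
ft_force: [0.5, -0.1, -0.1]
width: 0.0003
```

Run:
```python
from h import *
for i in range(1): pass
p,im=shot("top");cv2.imwrite("pics/t24raw.png",im[:,:,::-1]); s=state();print(s['time'],s['ft_force'])
crop(im,130,95,390,280,3,"t24.png")
```

```text
41.35 [-0.88779752  0.29477799  0.36696507]
```

View pics/t24.png

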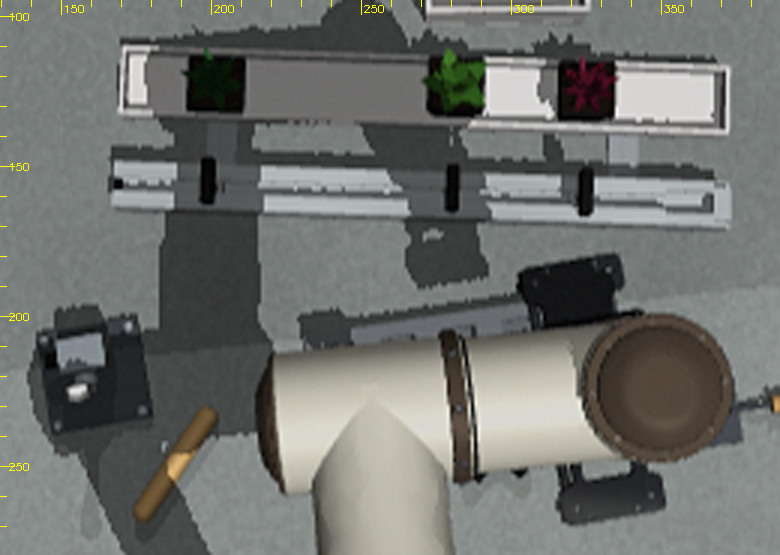

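```bash
python3 -c "
from bench import finish_job; print(finish_job())"
```

```text
the job is handed in; nothing more can be done
None
```

The job is done and handed in at about 41 s. I tripped the switch first, with about 7.3 N at the roller, and it sprang back. Then I fitted three posts opposite the three plants, farthest plant first, each locked with a quarter turn. The second trip reached about 7.5 N, and the lever sprang back again.

What the last checks showed:
- **Posts:** in the overhead view the bars point across the rail. Checked against my placing numbers, each post is within about 1 mm of square to its plant. Two rougher readings put the largest offset at about 2.5 mm.
- **Knocked plant:** around the second switch trip, the plant nearest the +y end shifted about 5 mm across the gutter, towards the rail. It stayed upright, and its position along the rail changed by only about 0.2 mm, so I left its post where it was.
- **Rest of the bench:** the fourth post was still in the stand and the yellow look-alike had not moved when last seen in full view. In the last picture, the switch lever is upright and the arm touches nothing.

The click itself could not be read directly. I judged it from the force (5 N is quoted for the click) and from pushing the roller about 29 mm.

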